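# Park the fastener crate in its bench bay and bolt it in

## Robot

A 6-joint arm with a two-finger parallel gripper is mounted at the origin on the work surface. World frame = base frame: x ahead of the robot, y to its left, z up, the work surface at z = 0. Lengths are in m, angles in degrees, forces in N, time in s.
With the tool pointing down it reaches from about 0.3 to 0.825 m from the base axis. Payload 5.4 kg.
Tool frame: the origin (TCP) lies midway between the tips of the shut fingers; the grasp point (between the pads) lies 19 mm behind it (bot.tcp_to_grasp is the z of the grasp point in the tool frame, in m); z points along the fingers, y is the direction in which the jaws open and shut (so a half turn about z gives the same grasp; the last joint's range is limited). The gripper opens to 92 mm and grips with 3 to 60 N. Pads are 20 mm wide; open, the fingers measure 128 mm over their backs; the gripper's body (75 mm by 189 mm) begins 69 mm behind the grasp point.
Start: joints at [-79.246, 9.076, 91.501, -0, 79.423, -12.038], TCP at [0.223, -0.53, 0.215] pointing down, gripper open.
Joint ranges: [-166.64, 166.64], [-54.1, 131.32], [10.49, 154.53], [-73.88, 253.88], [9.74, 151.15], [-171.62, 171.62]. Speed limits (degrees/s): [147.25, 147.25, 180, 180, 180, 180].

## Interface

Orientations are given as a 3x3 rotation matrix whose columns are the frame's x, y, z axes.
In Python, from rig import bot gives the robot as it stands. The module is installed in compiled form; this text tells all that it offers.
- The arm moves only by the tool send_rows, never from a script. Its argument "steps" is one flat list of numbers, 4 for each row, row after row: the shift along the tool's x, y, z normalised to -1 to 1, where 1 is 15 cm, then the turn about the tool's z normalised to -1 to 1, where 1 is 120 degrees. A call has exactly 10 rows; each row shifts and turns the commanded pose from where the row before left it, along the tool's axes as they then stand; what a row does not reach is not made up. A row lasts 1/10 s, in which the tool goes at most 50 mm and 8.59 degrees, less where a joint would pass 70% of its speed; a pose out of reach is approached as far as the arm can. A call with a number of a shift or a turn outside -1 to 1 is refused whole. A call with a gripper value outside its range is refused whole. "jaw" is the gripper's target within -1 to 1 (fully open at 1, half-way at 0, shut at -1), set as the call begins (left out, the last holds). The fingers move at their own pace and stop on an object; the grip force is fixed at half the most. Time passes only in rows, so rows that do not move let the fingers close, or fill a call up. It gives the time, the measured TCP pose, the force and the opening at its end, in the units of the state.
- bot.observe(): the state, without advancing time (a new reading comes with each control period).
- bot.capture(name): name is "side" or "top" or "wrist"; returns a dict with "color" (384x512x3 uint8, red, green, blue), "camera_matrix" (3x3 intrinsics, pixels), "eye" and "orientation" of the camera in the world. Camera axes: x right, y up, looking along -z (the intrinsics and any distortion apply to the point x, -y, -z); pixel columns grow to the right and rows downward; lengths in m; the calibration is good to about 2 mm. A picture is of the moment at which its call begins. There is no depth.
- bot.sign_off(): hands the job in, once; it reports no verdict.
Trained networks look in the newest picture that a camera, given by its name, has taken for a name from the list of things; names that differ only in an ending like _2 or _b are one class to them, and where a whole thing is asked for, a point or a joint stands for the part that bears it (a point fixed in the world has none). Each returns a list of dicts, best first, with "score" (0 to 1); they miss things now and then, are a little off and sometimes report something else, mostly with a low value. They report only what shows in the picture. A call takes as long as a camera call.
- bot.recognise(camera, name): "pixel" ([row, column] in pixels, amid what is visible of it).
- bot.silhouettes(camera, name): "mask" (384x512 bool, what is visible of it) and "pixel" ([row, column] in pixels, amid what is visible of it).
The state is a dict: "time_s": time; "q": joint angles; "dq": joint speeds; "joint_torque": joint torques, N m; "tool_pos": TCP position; "tool_rot": TCP orientation; "force": force on the tool from outside, world axes, zero at the start; "ft_torque": the same for the moment, N m; "gripper_width": finger opening in m.
Only numpy, scipy, OpenCV 4.12 (cv2) and the standard library are available. Lean on these libraries where they do the work, as an engineer would, in place of code of your own. Each camera call takes 0.05 s, during which the arm holds its last target.

## Task

The bench is about to be wheeled away: push the tall, heavy plywood crate along the bench, low near its base so that it slides and never tips, into its bay until it stands square and fully home against the back stop. Then push the red knob to slide the bolt fully shut across the mouth of the bay behind the crate. Do not lift or carry the crate, leave everything else on the bench where it is, and finish clear of it all.

Things in the scene. Friction and masses are not known exactly. Their poses are not given: they have to be found in the camera images.
- crate: Tall plywood crate of fasteners, carrying handle on top: 80 mm deep (its x), 140 mm wide (y), walls 200 mm high, 246 mm over the handle. Heavy, 1 to 1.5 kg: pushed low (under 40 mm) it slides at about 5 to 12 N; pushed much higher it tips. Origin: centre of its underside, on the bench (z = 0). x points the way it is to be pushed (to the robot's left, roughly); z up.
- crate_push (a point): Point low on the crate's flat rear face (at its x = -40 mm, facing away from the bay), mid-width, 25 mm above the bench: a good place to push, towards the crate's +x.
- bay: Parking bay fixed to the bench, lying to the left of the crate and open towards it, no floor of its own: two wooden side battens 160 mm apart inside, 28 mm high, at x = -50 to +50 mm; dark back stop 45 mm high, face at x = +40 mm. Origin: on the bench, centre of the yellow mark; a crate fully home has its origin and axes here. x points into the bay, y left, z up.
- bolt (a joint): How far the slide bolt is shut, m: 0 open, 0.055 fully shut at its stop. It slides along the bay's +y with about 3 N friction and stays where left. An 18 mm square aluminium bar along the bay's y at the bay's x = -57 mm, 9 to 27 mm above the bench, right (-y) of the mouth, far from the robot; shut, its end stands across the mouth, behind the crate, 8 mm clear of it.
- bolt_knob (a point): Centre of the red upright knob near the bolt's outer (-y) end: a round post of 18 mm diameter from 26 to 72 mm above the bench; this point is 49 mm up. Bay frame: x = -57 mm, y = -185 mm plus the joint value. The bar runs on 15 mm past it, below; the knob's -y side is free to be pushed.
- glue: Bystander, to be left alone: a yellow glue bottle with an orange cap, 54 mm across, 165 mm tall, standing beside the bay's right (-y) batten, beyond the bolt: its wall is at least 60 mm from the bolt's centre line. Origin: centre of its underside.
- screwjar: Bystander, to be left alone: an amber glass jar of 62 mm diameter, 85 mm tall, with a steel lid, standing behind the back stop. Origin: centre of its underside.
- hammer: Bystander, to be left alone: a hammer lying on the bench, 270 mm long, handle towards its -x. Origin: on the bench under it.
- paintcan: Bystander, to be left alone: a paint can, 90 mm across, 110 mm tall, standing. Origin: centre of its underside.
- tape: Bystander, to be left alone: a yellow tape measure, 68 x 36 x 60 mm, standing. Origin: centre of its underside.
- mug: Bystander, to be left alone: a blue mug, 80 mm across, 95 mm tall, standing. Origin: centre of its underside.
- offcut: Bystander, to be left alone: a pine offcut lying flat, 170 x 60 x 38 mm. Origin: centre of its underside.

How it is judged:
By the outcome, as a careful person would: the job done as asked, in the order asked, and still so for the second after the job is handed in, with the robot touching nothing.
It also fails if it takes over 64 s, if anything falls off the work surface, if the arm or the gripper's body presses on something with over 40 N, if the wrist force passes 120 N, or if a joint passes its speed limit or range.

## Working session

There is one attempt and no reset: what is moved stays moved. The work goes in short steps, Python scripts to look and compute and a tool call to move; the robot and the scene stay as the last step left them, time stands still between calls to the robot, and variables do not carry over. Pictures are saved under pics/ and viewed, and the job is handed in when it is done.

Besides the shell and the picture viewer there is one more tool, called after ">>>" by a JSON object that holds its "op" and its "data", one argument or row to a line. send_rows: Moves the arm, as the interface text tells. Its arguments: {"type":"object","properties":{"steps":{"type":"array"},"jaw":{"type":"number"}},"required":["steps"]}

```bash
mkdir -p pics; python3 - <<'E'
from rig import bot
import cv2,numpy as np
s=bot.observe();print(s['time_s'],s['tool_pos'],s['tool_rot'],s['force'],s['gripper_width'])
for n in ['side','top']:
    c=bot.capture(n);cv2.imwrite(f'pics/{n}0.png',c['color'][:,:,::-1]);print(n,c['camera_matrix'],c['eye'],c['orientation'])
    print([k for k in c])
    for t in ['crate','bay','bolt','bolt_knob','crate_push','glue','screwjar','hammer','paintcan','tape','mug','offcut']:
        r=bot.recognise(n,t);print(n,t,[(np.round(x['pixel']),round(x['score'],2)) for x in r[:2]])
E
```

```text
0.0 [ 0.22260329 -0.529487    0.21362764] [[ 9.21932764e-01  3.87349779e-01 -3.56470717e-04]
 [ 3.87349757e-01 -9.21931030e-01  1.82795580e-03]
 [ 3.79416858e-04 -1.82333119e-03 -9.99998266e-01]] [ 0.55817616 -0.21282341  0.57237154] 0.09209944265567713
side [[483.15293429   0.         253.68864118]
 [  0.         483.15293429 196.17733562]
 [  0.           0.           1.        ]] [0.19850994 0.92416063 1.25733286] [[-0.93478264  0.28104209 -0.21724816]
 [-0.35517538 -0.72976663  0.58420126]
 [ 0.00564468  0.62326239  0.78199241]]
['color', 'camera_matrix', 'eye', 'orientation']
side crate [(array([149., 273.]), 0.65)]
side bay [(array([218., 249.]), 0.68)]
side bolt [(array([191., 216.]), 0.67)]
side bolt_knob [(array([190., 218.]), 0.78)]
side crate_push [(array([150., 274.]), 0.96), (array([218., 251.]), 0.55)]
side glue [(array([205., 206.]), 0.64)]
side screwjar [(array([245., 250.]), 0.87)]
side hammer [(array([125., 314.]), 0.58)]
side paintcan [(array([108., 253.]), 0.79), (array([317., 248.]), 0.25)]
side tape [(array([319., 252.]), 0.95)]
side mug [(array([265., 170.]), 0
[... 229 characters left out ...]
0.98925155 -0.14597018]
 [-0.99995255  0.00918087  0.00325836]
 [ 0.00456347  0.14593521  0.98928362]]
['color', 'camera_matrix', 'eye', 'orientation']
top crate [(array([199., 315.]), 0.81)]
top bay [(array([206., 254.]), 0.86), (array([164., 240.]), 0.74)]
top bolt [(array([162., 269.]), 0.46)]
top bolt_knob []
top crate_push [(array([200., 314.]), 0.79)]
top glue [(array([163., 242.]), 0.48)]
top screwjar [(array([213., 221.]), 0.6)]
top hammer [(array([230., 381.]), 0.73), (array([160., 180.]), 0.47)]
top paintcan [(array([161., 375.]), 0.59)]
top tape [(array([227., 166.]), 0.61), (array([163., 373.]), 0.53)]
top mug [(array([160., 182.]), 0.96)]
top offcut [(array([196., 138.]), 0.65)]
```

```bash
python3 - <<'E'
import cv2
a=cv2.imread('pics/top0.png')[120:270,110:420];cv2.imwrite('pics/topc.png',cv2.resize(a,(775,375),interpolation=cv2.INTER_CUBIC))
a=cv2.imread('pics/side0.png')[80:290,120:380];cv2.imwrite('pics/sidec.png',cv2.resize(a,(728,588),interpolation=cv2.INTER_CUBIC))
E
```

```text
(no output)
```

View pics/topc.png

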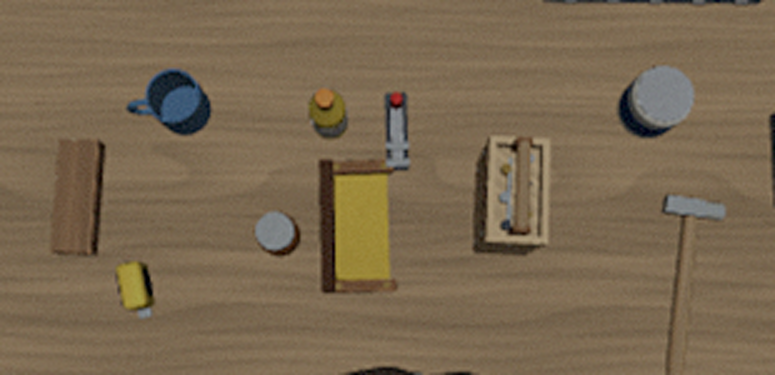

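View pics/sidec.png

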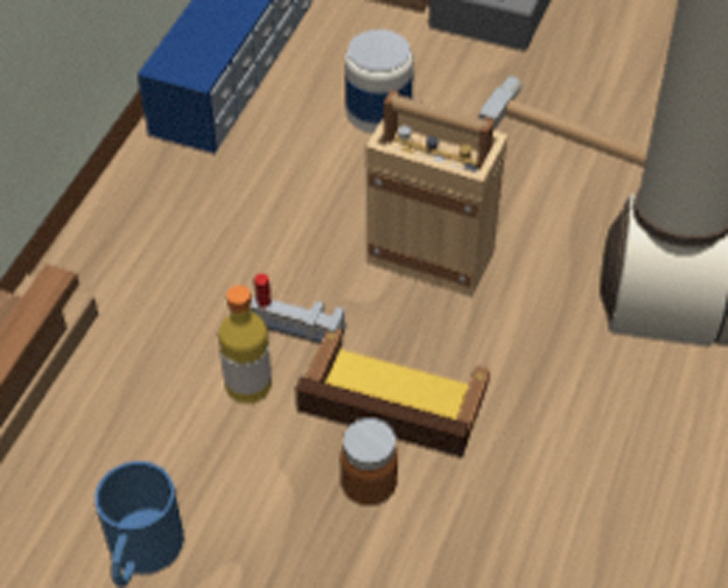

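The top and side views show the crate at about (199,315) in the top picture. The bay is at (206,254), the knob at about (160,269) and the glue bottle at (163,242). Next I fit the models to the masks.

```bash
cat > h.py <<'E'
import cv2,numpy as np
from scipy.optimize import minimize
from rig import bot
def proj(c,P):
    P=np.asarray(P,float); p=(P-c['eye'])@np.asarray(c['orientation'])
    K=np.asarray(c['camera_matrix']); u=K[0,0]*p[:,0]/-p[:,2]+K[0,2]; v=K[1,1]*-p[:,1]/-p[:,2]+K[1,2]
    return np.c_[u,v]
def ray(c,row,col,z):
    K=np.asarray(c['camera_matrix']); d=np.array([(col-K[0,2])/K[0,0],-(row-K[1,2])/K[1,1],-1])
    d=np.asarray(c['orientation'])@d; e=np.asarray(c['eye']); return e+d*(z-e[2])/d[2]
def box(x0,x1,y0,y1,z0,z1):
    return np.array([[x,y,z] for x in(x0,x1) for y in(y0,y1) for z in(z0,z1)])
def pose(P,x,y,a):
    a=np.radians(a);R=np.array([[np.cos(a),-np.sin(a),0],[np.sin(a),np.cos(a),0],[0,0,1]]);return P@R.T+[x,y,0]
S=4
def render(c,parts,p,roi):
    x0,y0,x1,y1=roi
    m=np.zeros(((y1-y0)*S,(x1-x0)*S),np.uint8)
    for P in parts:
        q=proj(c,pose(P,*p)); q=(q-[x0,y0]+0.5)*S-0.5
        h=cv2.convexHull((q*16).round().astype(np.int32)); cv2.fillConvexPoly(m,h,255,shift=4)
    return cv2.resize(m,(x1-x0,y1-y0),interpolation=cv2.INTER_AREA)/255.
def fit(views,parts,p0,steps=(.015,.015,4)):
    rois=[]
    for c,m in views:
        r,k=np.where(m); rois.append((max(k.min()-15,0),max(r.min()-15,0),min(k.max()+15,512),min(r.max()+15,384)))
    def cost(p):
        t=0
        for (c,m),ro in zip(views,rois):
            a=render(c,parts,p,ro); b=m[ro[1]:ro[3],ro[0]:ro[2]]
            t+=np.abs(a-b).sum()/b.sum()
        return t
    p0=np.array(p0,float);best=None
    for k in range(3):
        sx=np.array([p0]+[p0+np.eye(3)[i]*steps[i]*(1 if k%2==0 else -1)/(k+1) for i in range(3)])
        r=minimize(cost,p0,method='Nelder-Mead',options=dict(initial_simplex=sx,xatol=1e-4,fatol=1e-5,maxiter=400))
        p0=r.x
    return p0,r.fun,[(cost_i) for cost_i in [r.nfev]]
CR=[box(-.04,.04,-.07,.07,0,.2)]
def mask(n,t):
    r=bot.silhouettes(n,t); return r[0]['mask'] if r else None
E
python3 - <<'E'
from h import *
V={n:bot.capture(n) for n in('top','side')}
import pickle
M={}
for n in V:
    for t in ['crate','bay','bolt','bolt_knob','glue','screwjar']:
        r=bot.silhouettes(n,t);M[n,t]=r[0]['mask'] if r else None
        if r: print(n,t,round(r[0]['score'],2),r[0]['mask'].sum(),np.round(r[0]['pixel']))
pickle.dump((V,M),open('d.pkl','wb'))
for n in V:
    im=V[n]['color'][:,:,::-1].copy()
    for i,t in enumerate(['crate','bay','bolt','glue']):
        m=M[n,t]
        if m is None: continue
        cs,_=cv2.findContours(m.astype(np.uint8),0,1)
        big=im
        cv2.drawContours(im,cs,-1,[(0,0,255),(0,255,0),(255,0,0),(255,0,255)][i],1)
    x0,y0=(200,130) if n=='top' else(180,90)
    cv2.imwrite(f'pics/m_{n}.png',cv2.resize(im[y0:y0+140,x0:x0+180],None,fx=4,fy=4,interpolation=cv2.INTER_NEAREST))
print(ray(V['top'],199,315,.2),ray(V['top'],206,254,.0),ray(V['top'],160,269,.07),ray(V['side'],189,213,.07))
E
```

```text
top crate 0.94 1282 [200. 315.]
top bay 0.93 1803 [206. 252.]
top bolt 0.57 63 [163. 269.]
top glue 0.61 203 [164. 240.]
top screwjar 0.73 245 [211. 219.]
side crate 0.72 2935 [147. 273.]
side bay 0.87 2115 [218. 252.]
side bolt 0.61 194 [190. 216.]
side bolt_knob 0.6 192 [191. 218.]
side glue 0.98 609 [204. 208.]
side screwjar 0.88 567 [247. 250.]
[ 0.51380512 -0.13306577  0.2       ] [0.51256025 0.07147508 0.        ] [0.67464562 0.01688083 0.07      ] [0.65941088 0.05635052 0.07      ]
```

View pics/m_top.png

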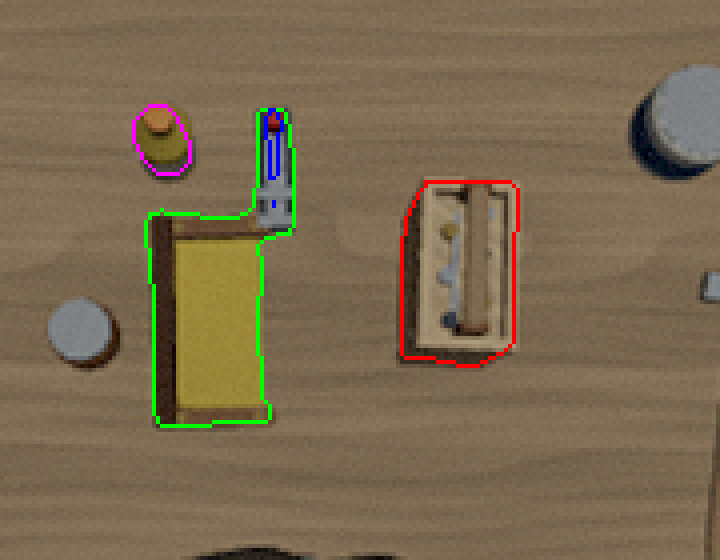

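View pics/m_side.png

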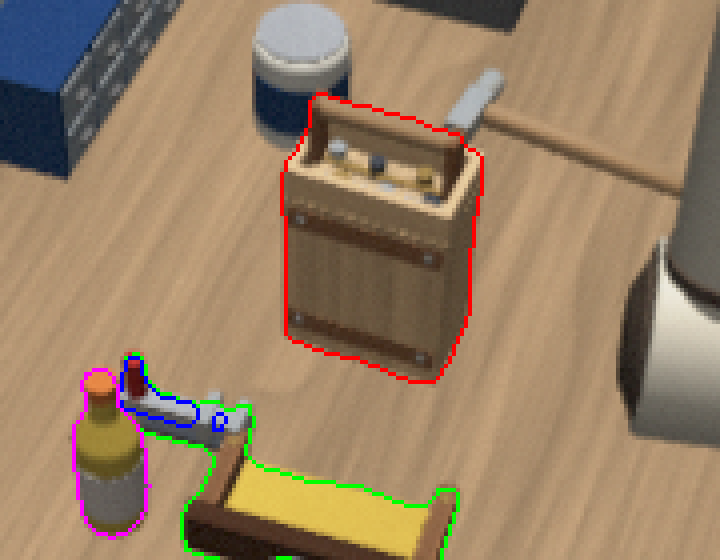

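```bash
python3 - <<'E'
from h import *
import pickle
V,M=pickle.load(open('d.pkl','rb'))
H=CR+[box(-.009,.009,-.06,.06,.2,.246)]
for vs in (['top'],['side'],['top','side']):
    print('crate',vs,fit([(V[n],M[n,'crate']) for n in vs],H,(.514,-.13,90)))
pc=fit([(V[n],M[n,'crate']) for n in V],H,(.514,-.13,90))[0]
im=V['top']['color'];hsv=cv2.cvtColor(im,cv2.COLOR_RGB2HSV)
print(hsv[205,255],hsv[205,290])
y=((hsv[...,1]>170)&(hsv[...,2]>110)&(hsv[...,0]>18)&(hsv[...,0]<32)); y[:,:240]=0;y[:,268:]=0;y[:185]=0;y[:236]=y[:236]
n,l,st,_=cv2.connectedComponentsWithStats(y.astype(np.uint8)); k=1+st[1:,4].argmax(); y=l==k;print(st[k])
pb=fit([(V['top'],y)],[box(-.04,.04,-.08,.08,0,0.0005)],(.51,.07,90));print('bay',pb);pb=pb[0]
for n in V:
    s=4
    x0,y0=(200,130) if n=='top' else(180,90)
    im=cv2.resize(V[n]['color'][y0:y0+150,x0:x0+180,::-1],None,fx=s,fy=s,interpolation=cv2.INTER_CUBIC)
    def dr(P,p,col):
        q=((proj(V[n],pose(np.array(P),*p))-[x0,y0]+.5)*s).astype(int);cv2.polylines(im,[q],True,col,1)
    for z in(0,.2): dr([[-.04,-.07,z],[.04,-.07,z],[.04,.07,z],[-.04,.07,z]],pc,(0,0,255))
    dr([[-.04,-.08,0],[.04,-.08,0],[.04,.08,0],[-.04,.08,0]],pb,(0,255,0))
    for e in(-1,1): dr([[-.05,e*.08,.028],[.05,e*.08,.028]],pb,(255,0,255))
    dr([[.04,-.08,.045],[.04,.08,.045]],pb,(255,255,0))
    dr([[-.066,-.2,.027],[-.048,-.2,.027],[-.048,-.08,.027],[-.066,-.08,.027]],pb,(255,0,0))
    dr([[-.057,-.185,.027],[-.057,-.185,.072]],pb,(255,255,255))
    cv2.imwrite(f'pics/f_{n}.png',im)
k=pose(np.array([[-.057,-.185,.049]]),*pb);print('knob',k,'push',pose(np.array([[-.04,0,.025]]),*pc))
E
```

```text
crate ['top'] (array([ 0.5267302 , -0.13917834, 87.01556007]), np.float64(0.06990914930714875), [99])
crate ['side'] (array([ 0.52160377, -0.13797057, 88.14021041]), np.float64(0.027817082540000662), [93])
crate ['top', 'side'] (array([ 0.5241809 , -0.13893427, 87.05970813]), np.float64(0.11850701970758457), [93])
[ 24 167 154] [ 18  92 116]
[253 190   2   2   3]
bay (array([4.10000000e-01, 9.00000000e-02, 1.00666667e+02]), np.float64(1.0), [74])
knob [[0.60235373 0.06822748 0.049     ]] push [[ 0.52212909 -0.17888161  0.025     ]]
```

View pics/f_top.png

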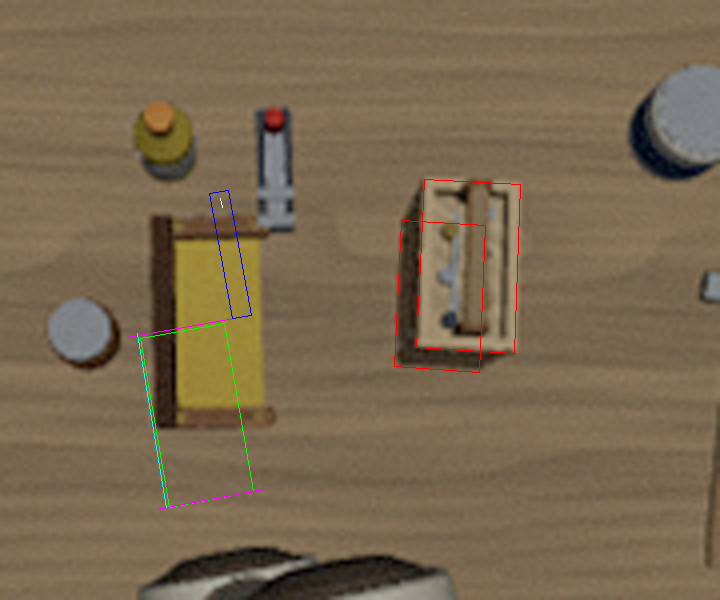

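View pics/f_side.png

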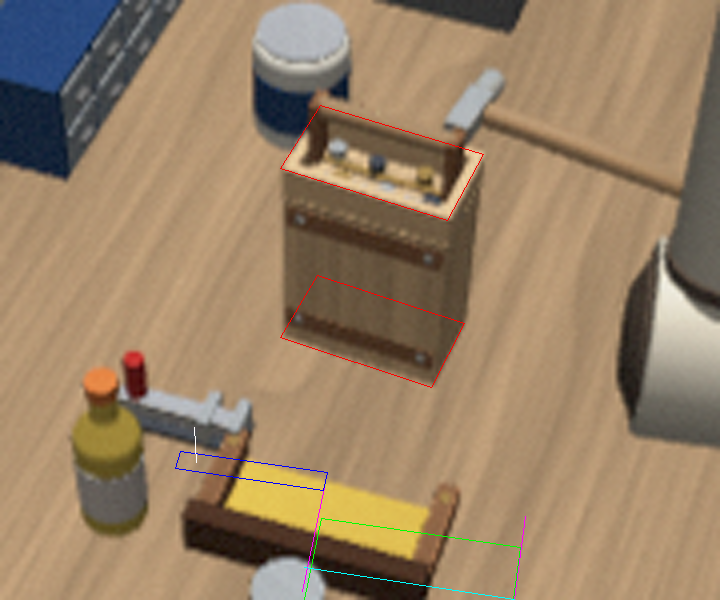

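```bash
cat > bayfit.py <<'E'
from h import *
import pickle
V,M=pickle.load(open('d.pkl','rb'))
im=V['top']['color'];hsv=cv2.cvtColor(cv2.GaussianBlur(im,(3,3),0),cv2.COLOR_RGB2HSV)
y=((hsv[...,1]>130)&(hsv[...,2]>115)&(hsv[...,0]>19)&(hsv[...,0]<32)); y[:,:235]=0;y[:,272:]=0;y[:182]=0
n,l,st,_=cv2.connectedComponentsWithStats(y.astype(np.uint8)); k=1+st[1:,4].argmax(); y=l==k;print(st[k])
pb,f,_=fit([(V['top'],y)],[box(-.04,.04,-.08,.08,0,0.0005)],(.51,.07,90),(.01,.01,3));print('bay',pb,f)
pc=(.523,-.1385,88)
for n in V:
    s=4
    x0,y0=(200,130) if n=='top' else(180,120)
    im=cv2.resize(V[n]['color'][y0:y0+140,x0:x0+180,::-1],None,fx=s,fy=s,interpolation=cv2.INTER_CUBIC)
    def dr(P,p,col):
        q=((proj(V[n],pose(np.array(P),*p))-[x0,y0]+.5)*s).astype(int);cv2.polylines(im,[q],True,col,1)
    for z in(0,.2): dr([[-.04,-.07,z],[.04,-.07,z],[.04,.07,z],[-.04,.07,z]],pc,(0,0,255))
    dr([[-.04,-.08,0],[.04,-.08,0],[.04,.08,0],[-.04,.08,0]],pb,(0,255,0))
    for e in(-1,1): dr([[-.05,e*.08,.028],[.05,e*.08,.028]],pb,(255,0,255))
    dr([[.04,-.08,.045],[.04,.08,.045]],pb,(255,255,0))
    dr([[-.066,-.2,.027],[-.048,-.2,.027],[-.048,-.08,.027],[-.066,-.08,.027]],pb,(255,0,0))
    dr([[-.057,-.185,.027],[-.057,-.185,.072]],pb,(255,255,255))
    cv2.imwrite(f'pics/g_{n}.png',im)
k=pose(np.array([[-.057,-.185,.049]]),*pb);print('knob',k,'push',pose(np.array([[-.04,0,.025]]),*pc))
E
python3 bayfit.py
```

```text
[244 190  22  42 890]
bay [4.96017515e-01 7.03270447e-02 9.20605666e+01] 0.03149592421238158
knob [[0.68294738 0.02001575 0.049     ]] push [[ 0.52160402 -0.17847563  0.025     ]]
```

View pics/g_top.png

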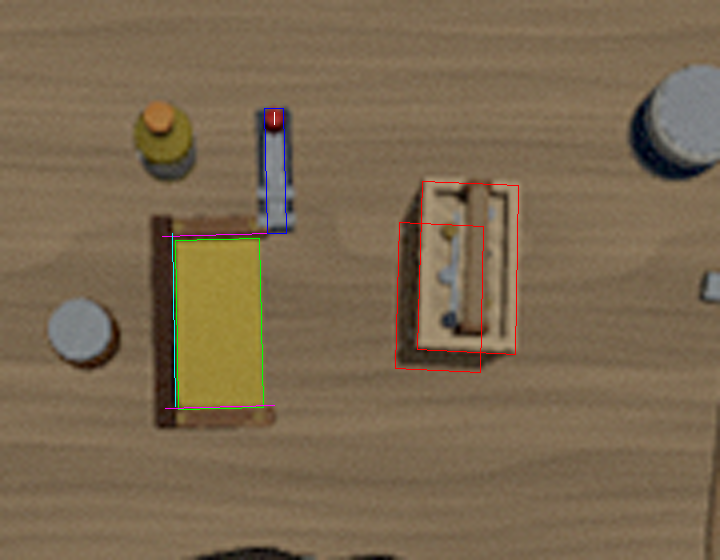

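View pics/g_side.png

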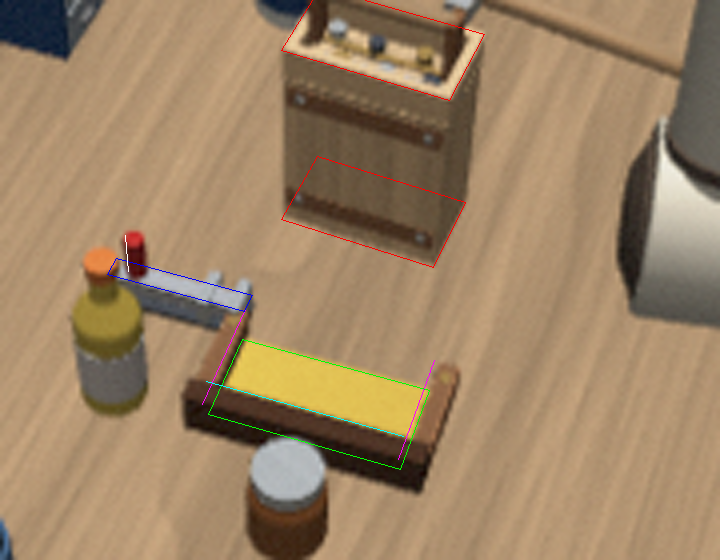

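Bay, bolt and knob overlays fit the top view closely. The side view is offset by about 5 mm, the same for crate and bay. Before planning the push I want to see the gripper body's shape, because it hangs above the fingertips beside the tall crate.

```bash
python3 - <<'E'
from h import *
c=bot.capture('wrist');cv2.imwrite('pics/w0.png',c['color'][:,:,::-1]);print(c['eye'],c['orientation'],c['camera_matrix'])
s=bot.observe();t=s['tool_pos'];print(s['tool_rot'])
print('cam in tool',np.asarray(s['tool_rot']).T@(c['eye']-t))
for n in('top','side'):
    c=bot.capture(n)
    q=proj(c,[t,t+[0,0,.088],t+[0,0,.2]]);print(n,q)
    cv2.imwrite(f'pics/full_{n}.png',cv2.resize(c['color'][:,:,::-1],None,fx=1.5,fy=1.5))
E
```

```text
[ 0.29332656 -0.50058228  0.38491986] [[ 0.38841357  0.88657197  0.25124699]
 [-0.92148354  0.37318534  0.10770697]
 [ 0.00172828 -0.27335481  0.96191172]] [[267.68714056   0.         254.80219326]
 [  0.         267.68714056 186.19992159]
 [  0.           0.           1.        ]]
[[ 9.21941748e-01  3.87328559e-01  3.20865598e-05]
 [ 3.87328559e-01 -9.21941748e-01  5.35488755e-06]
 [ 3.16560399e-05  7.49114658e-06 -9.99999999e-01]]
cam in tool [ 7.65250011e-02  1.41980177e-04 -1.70304713e-01]
top [[443.20138828 291.54915721]
 [457.11483217 294.59314437]
 [478.2704813  299.22158323]]
side [[394.85130022  75.20899621]
 [401.06712855  53.46329226]
 [409.79549459  22.92762528]]
```

View pics/w0.png

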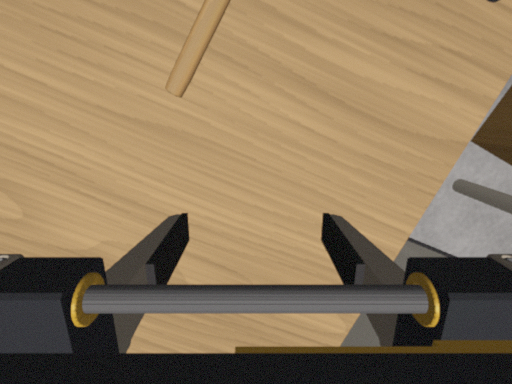

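View pics/full_top.png

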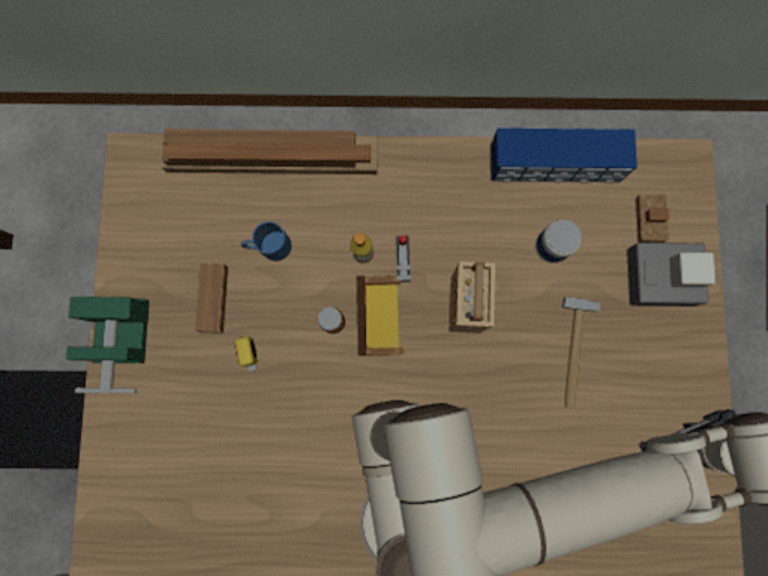

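View pics/full_side.png

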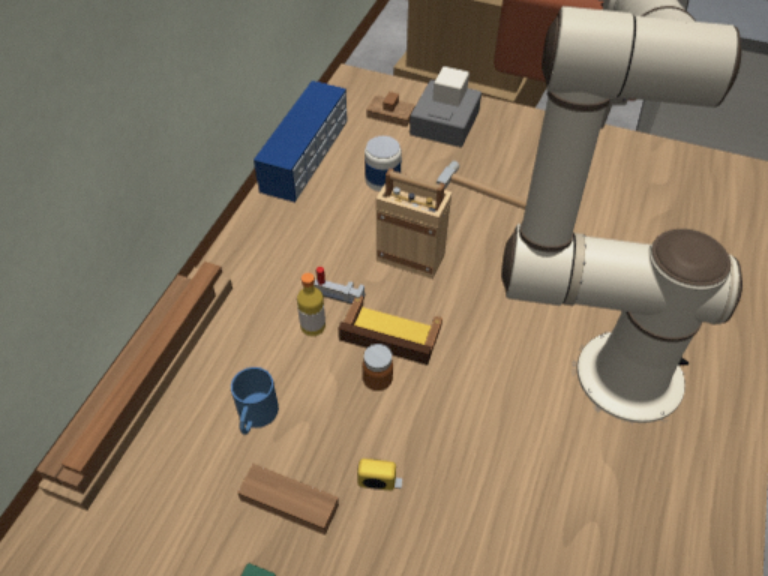

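The wrist view shows the two fingers hanging from wide carriers on a rod, and the body is wider than the fingers. I'll move the arm behind the crate, staying high.

>>> {"op": "send_rows", "data": {
  "steps": [0.235,-0.082,0,0,0.235,-0.082,0,0,0.235,-0.082,0,0,0.235,-0.082,0,0,0.235,-0.082,0,0,0.235,-0.082,0,0,0.235,-0.082,0,0,0.235,-0.082,0,0,0.235,-0.082,0,0,0.235,-0.082,0,0]
}}

```text
time_s: 3.15
tool_pos: [0.5011, -0.279, 0.2147]
tool_rot: [[0.922, 0.387, 0.0], [0.387, -0.922, -0.0], [0.0, 0.0, -1.0]]
force: [0.6, -0.4, -0.3]
gripper_width: 0.0919
```

>>> {"op": "send_rows", "data": {
  "steps": [0,0,0,0.07,0,0,0,0.07,0,0,0,0.07,0,0,0,0.07,0,0,0,0.07,0,0,0,0.07,0,0,0,0.07,0,0,0,0.07,0,0,0,0.07,0,0,0,0.07],
  "jaw": -1
}}

```text
time_s: 4.15
tool_pos: [0.5001, -0.2801, 0.2146]
tool_rot: [[0.476, -0.879, 0.0], [-0.879, -0.476, 0.0], [-0.0, -0.0, -1.0]]
force: [0.1, -0.1, -0.6]
gripper_width: 0.0139
```

>>> {"op": "send_rows", "data": {
  "steps": [0,0,0,0.07,0,0,0,0.07,0,0,0,0.07,0,0,0,0.035,0,0,0,0,0,0,0,0,0,0,0,0,0,0,0,0,0,0,0,0,0,0,0,0]
}}

```text
time_s: 5.15
tool_pos: [0.5001, -0.2802, 0.2146]
tool_rot: [[-0.01, -1.0, 0.0], [-1.0, 0.01, -0.0], [0.0, -0.0, -1.0]]
force: [0.8, -0.2, 0.1]
gripper_width: 0.0003
```

```bash
python3 - <<'E'
from h import *
s=bot.observe();t=s['tool_pos'];print(s['time_s'],t,s['tool_rot'],s['gripper_width'],s['q'])
for n in('top','side','wrist'):
    c=bot.capture(n); q=proj(c,[t,t+[0,0,.088]]);print(n,q)
    if n!='wrist':
        x,y=q[0].astype(int);x0=max(0,x-110);y0=max(0,y-90);im=cv2.resize(c['color'][y0:y0+160,x0:x0+200,::-1],None,fx=3.5,fy=3.5,interpolation=cv2.INTER_CUBIC)
        print(x0,y0)
    else: im=c['color'][:,:,::-1]
    cv2.imwrite(f'pics/a_{n}.png',im)
E
```

```text
5.15 [ 0.50006102 -0.28015838  0.21463878] [[-1.03961712e-02 -9.99945956e-01  6.36829284e-05]
 [-9.99945958e-01  1.03961694e-02 -2.96431015e-05]
 [ 2.89794410e-05 -6.39876616e-05 -9.99999998e-01]] 0.00034684030768399943 [-4.13345700e+01  8.80684059e+00  9.17980046e+01  1.15428398e-03
  7.93912934e+01  1.39260885e+02]
top [[361.07407606 203.00964874]
 [368.38653008 199.34350574]]
251 113
side [[296.37138352 100.50503556]
 [298.46767652  78.67711995]]
186 10
wrist [[254.23849955 227.0041015 ]
 [253.76538609 325.2583957 ]]
```

View pics/a_side.png

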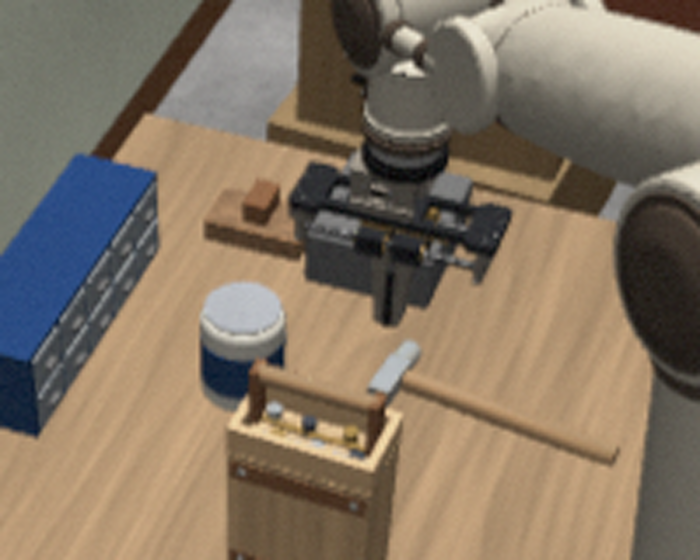

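View pics/a_wrist.png

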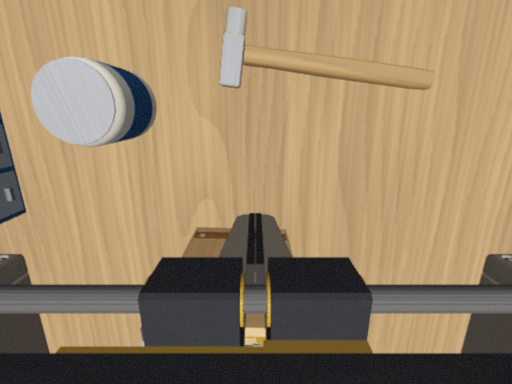

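View pics/a_top.png

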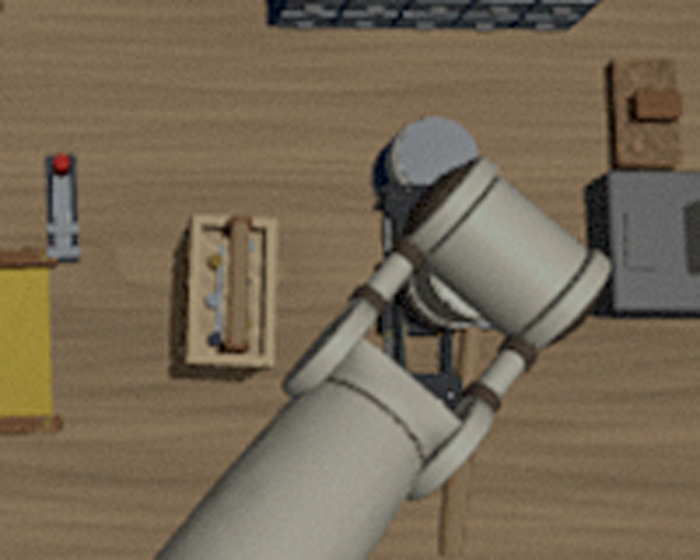

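The body's rods and carriers sit about 37 mm ahead of the tool axis and the pads only 10 mm. With the tool straight down, the body would touch the crate first, at about 95 mm up. I need the tool leaning with its tips forward, so I'll test what the arm does at the inner edge of its reach.

>>> {"op": "send_rows", "data": {
  "steps": [0.035,0.32,0,0,0.035,0.32,0,0,0.035,0.32,0,0,0.035,0.32,0,0,0.035,0.32,0,0,0.035,0.32,0,0,0.035,0.32,0,0,0.035,0.32,0,0,0.035,0.32,0,0,0.035,0.32,0,0]
}}

```text
time_s: 6.3
tool_pos: [0.0177, -0.3274, 0.215]
tool_rot: [[-0.01, -1.0, -0.001], [-1.0, 0.01, -0.002], [0.002, 0.0, -1.0]]
force: [-0.4, -0.9, 0.9]
gripper_width: 0.0002
```

>>> {"op": "send_rows", "data": {
  "steps": [-0.05,0,0,0,-0.05,0,0,0,-0.05,0,0,0,-0.05,0,0,0,-0.05,0,0,0,-0.05,0,0,0,-0.05,0,0,0,0,0,0,0,0,0,0,0,0,0,0,0]
}}

```text
time_s: 7.3
tool_pos: [0.0205, -0.2752, 0.2146]
tool_rot: [[-0.009, -1.0, -0.0], [-1.0, 0.009, -0.0], [0.0, 0.0, -1.0]]
force: [-0.3, 0.6, 0.5]
gripper_width: 0.0004
```

```bash
python3 - <<'E'
from rig import bot
s=bot.observe();print(s['time_s'],s['tool_pos'],s['tool_rot'],s['q'],s['force'])
E
```

```text
7.3 [ 0.02051551 -0.27516474  0.21464048] [[-9.06161509e-03 -9.99958942e-01 -2.93250363e-05]
 [-9.99958912e-01  9.06162203e-03 -2.45738021e-04]
 [ 2.45993664e-04  2.70970480e-05 -9.99999969e-01]] [-1.11496313e+02 -4.47797597e+01  1.33383722e+02  3.59712203e-03
  9.13823218e+01  6.90229739e+01] [-0.2904275   0.55685768  0.46558071]
```

>>> {"op": "send_rows", "data": {
  "steps": [0,-0.22,0,0,0,-0.22,0,0,0,-0.22,0,0,-0.07,0,0,0,-0.07,0,0,0,-0.07,0,0,0,-0.07,0,0,0,-0.07,0,0,0,-0.07,0,0,0,-0.07,0,0,0]
}}

```text
time_s: 8.3
tool_pos: [0.1222, -0.2059, 0.2147]
tool_rot: [[-0.011, -1.0, -0.002], [-1.0, 0.011, 0.003], [-0.003, 0.002, -1.0]]
force: [-0.4, 1.5, 1.5]
gripper_width: 0.0004
```

```bash
python3 - <<'E'
from rig import bot
s=bot.observe();print(s['time_s'],s['tool_pos'],s['tool_rot'],s['q'],s['force'])
E
```

```text
8.3 [ 0.12216836 -0.20591562  0.21470987] [[-0.01063159 -0.99994153 -0.00197444]
 [-0.99993807  0.01062502  0.00331018]
 [-0.00328901  0.00200951 -0.99999257]] [-8.91993327e+01 -5.41084625e+01  1.37463699e+02 -1.11256604e-01
  9.68359727e+01  9.13965799e+01] [-0.36568966  1.50795752  1.48176367]
```

>>> {"op": "send_rows", "data": {
  "steps": [-0.07,0,0,0,-0.07,0,0,0,-0.07,0,0,0,-0.07,0,0,0,0,0,0,0,0,0,0,0,0,0,0,0,0,0,0,0,0,0,0,0,0,0,0,0]
}}

```text
time_s: 9.3
tool_pos: [0.1377, -0.187, 0.2157]
tool_rot: [[-0.011, -1.0, -0.015], [-1.0, 0.011, 0.022], [-0.022, 0.015, -1.0]]
force: [0.3, -0.3, 0.3]
gripper_width: 0.0001
```

```bash
python3 - <<'E'
from rig import bot
s=bot.observe();print(s['time_s'],s['tool_pos'],s['tool_rot'],s['q'],s['force'])
E
```

```text
9.3 [ 0.13766674 -0.18697074  0.21573807] [[-0.01123005 -0.99982532 -0.0149407 ]
 [-0.99968802  0.01089263  0.02247692]
 [-0.02231025  0.01518845 -0.99963572]] [-83.58827979 -54.04685853 137.33861169  -0.71398121  98.08323732
  96.95370377] [ 0.32373399 -0.3272929   0.2838435 ]
```

The tool does lean a little once a joint limit blocks it, and it keeps the lean when the limit is released. Leaning further here would bring the gripper too close to the base. Stretching outward on the left (+y) side gives the same lean, tips toward +y, in free space. I'll plan that trip.

```bash
cat > plan.py <<'E'
import numpy as np
def plan(p,psi,wps,n=None,step=.048,turn=8.4):
    # wps: list of (x,y,z,yaw) ; vertical-tool approximation
    p=np.array(p,float); rows=[]
    for w in wps:
        d=np.array(w[:3])-p; k=int(np.ceil(max(np.linalg.norm(d)/step,abs(w[3]-psi)/turn,1)-1e-6))
        for i in range(k):
            a=np.radians(psi); x=np.array([np.cos(a),np.sin(a),0]);y=np.array([np.sin(a),-np.cos(a),0])
            s=d/k
            rows.append([round(s@x/.15,3),round(s@y/.15,3),round(-s[2]/.15,3),round(-(w[3]-psi0(w,psi,k,i))/(k-i)/120,3) if 0 else 0])
            rows[-1][3]=round(-((w[3]-psi)/(k-i))/120,3); psi+= -rows[-1][3]*120
        p=np.array(w[:3])
    while len(rows)%10: rows.append([0,0,0,0])
    for i in range(0,len(rows),10): print([v for r in rows[i:i+10] for v in r])
E
python3 - <<'E'
from plan import *
plan((.138,-.187,.216),-90.6,[(.38,-.2,.36,-70),(.42,.25,.36,5),(.27,.66,.36,12),(.24,.74,.36,12)])
E
```

```text
[np.float64(0.012), np.float64(-0.269), np.float64(-0.16), -0.029, np.float64(0.028), np.float64(-0.268), np.float64(-0.16), -0.029, np.float64(0.044), np.float64(-0.266), np.float64(-0.16), -0.028, np.float64(0.06), np.float64(-0.263), np.float64(-0.16), -0.029, np.float64(0.075), np.float64(-0.258), np.float64(-0.16), -0.028, np.float64(0.09), np.float64(-0.254), np.float64(-0.16), -0.029, np.float64(-0.273), np.float64(-0.128), np.float64(-0.0), -0.062, np.float64(-0.254), np.float64(-0.162), np.float64(-0.0), -0.063, np.float64(-0.23), np.float64(-0.194), np.float64(-0.0), -0.062, np.float64(-0.203), np.float64(-0.222), np.float64(-0.0), -0.063]
[np.float64(-0.172), np.float64(-0.247), np.float64(-0.0), -0.062, np.float64(-0.139), np.float64(-0.267), np.float64(-0.0), -0.063, np.float64(-0.102), np.float64(-0.283), np.float64(-0.0), -0.062, np.float64(-0.065), np.float64(-0.294), np.float64(-0.0), -0.063, np.float64(-0.026), np.float64(-0.3), np.float64(-0.0), -0.062, np.float64(0.013), np.float64(-0.301), np.float64(-0.0), -0.063, np.float64(-0.076), np.float64(-0.281), np.float64(-0.0), -0.006, np.float64(-0.072), np.float64(-0.282), np.float64(-0.0), -0.006, np.float64(-0.069), np.float64(-0.283), np.float64(-0.0), -0.006, np.float64(-0.065), np.float64(-0.284), np.float64(-0.0), -0.006]
[np.float64(-0.061), np.float64(-0.285), np.float64(-0.0), -0.006, np.float64(-0.058), np.float64(-0.285), np.float64(-0.0), -0.006, np.float64(-0.054), np.float64(-0.286), np.float64(-0.0), -0.005, np.float64(-0.051), np.float64(-0.287), np.float64(-0.0), -0.006, np.float64(-0.048), np.float64(-0.287), np.float64(-0.0), -0.005, np.float64(-0.045), np.float64(-0.288), np.float64(-0.0), -0.006, np.float64(-0.042), np.float64(-0.282), np.float64(-0.0), 0.0, np.float64(-0.042), np.float64(-0.282), np.float64(-0.0), 0.0, 0, 0, 0, 0, 0, 0, 0, 0]
```

>>> {"op": "send_rows", "data": {
  "steps": [0.01,-0.27,-0.16,-0.029,0.03,-0.27,-0.16,-0.029,0.045,-0.265,-0.16,-0.029,0.06,-0.26,-0.16,-0.029,0.075,-0.26,-0.16,-0.029,0.09,-0.255,-0.16,-0.029,-0.273,-0.128,0,-0.062,-0.254,-0.162,0,-0.062,-0.23,-0.194,0,-0.062,-0.203,-0.222,0,-0.062]
}}

```text
time_s: 10.3
tool_pos: [0.3978, -0.0214, 0.3595]
tool_rot: [[0.769, -0.639, -0.015], [-0.639, -0.769, 0.023], [-0.026, -0.008, -1.0]]
force: [0.3, 0.3, -0.6]
gripper_width: 0.0005
```

>>> {"op": "send_rows", "data": {
  "steps": [-0.172,-0.247,0,-0.062,-0.139,-0.267,0,-0.062,-0.102,-0.283,0,-0.062,-0.065,-0.294,0,-0.062,-0.026,-0.3,0,-0.062,0.013,-0.3,0,-0.062,-0.076,-0.281,0,-0.006,-0.072,-0.282,0,-0.006,-0.069,-0.283,0,-0.006,-0.065,-0.284,0,-0.006]
}}

```text
time_s: 11.3
tool_pos: [0.3625, 0.4127, 0.3697]
tool_rot: [[0.991, 0.132, -0.015], [0.132, -0.991, 0.022], [-0.012, -0.024, -1.0]]
force: [1.3, 0.1, -0.1]
gripper_width: 0.0
```

```bash
python3 - <<'E'
from rig import bot
s=bot.observe();print(s['time_s'],s['tool_pos'],s['tool_rot'],s['q'],s['force'])
E
```

```text
11.3 [0.36252459 0.41272995 0.36973075] [[ 0.99118678  0.1316245  -0.01495828]
 [ 0.13193761 -0.99100634  0.02233588]
 [-0.0118838  -0.02411259 -0.99963861]] [ 35.17136811   1.87849126  81.96794349   1.54878961  96.11474457
 117.76297535] [ 1.34890702  0.08788054 -0.10883691]
```

>>> {"op": "send_rows", "data": {
  "steps": [-0.139,-0.267,0,0,-0.139,-0.267,0,0,-0.139,-0.267,0,0,-0.139,-0.267,0,0,-0.139,-0.267,0,0,-0.139,-0.267,0,0,-0.139,-0.267,0,0,-0.139,-0.267,0,0,-0.139,-0.267,0,0,-0.139,-0.267,0,0]
}}

```text
time_s: 12.3
tool_pos: [0.1029, 0.7817, 0.3818]
tool_rot: [[0.991, 0.131, -0.015], [0.131, -0.991, 0.022], [-0.012, -0.024, -1.0]]
force: [1.1, 1.2, 0.4]
gripper_width: 0.0003
```

>>> {"op": "send_rows", "data": {
  "steps": [0.044,-0.33,0,0,0.044,-0.33,0,0,0.044,-0.33,0,0,0.044,-0.33,0,0,0.044,-0.33,0,0,0.044,-0.33,0,0,0.044,-0.33,0,0,0.044,-0.33,0,0,0.044,-0.33,0,0,0.044,-0.33,0,0]
}}

```text
time_s: 13.3
tool_pos: [0.0725, 0.9432, 0.3131]
tool_rot: [[0.991, 0.131, 0.013], [0.121, -0.944, 0.306], [0.052, -0.302, -0.952]]
force: [0.7, -0.0, -1.4]
gripper_width: 0.0007
```

```bash
python3 - <<'E'
from rig import bot
s=bot.observe();print(s['time_s'],s['tool_pos'],s['tool_rot'],s['q'],s['force'])
E
```

```text
13.3 [0.07251302 0.94323288 0.31310958] [[ 0.99130307  0.13098539  0.01269096]
 [ 0.1208769  -0.94442113  0.30570819]
 [ 0.05202892 -0.30151542 -0.95204067]] [ 77.23629887  59.92064129  10.56499814   3.16407887  91.96864009
 160.41988023] [ 0.73662433 -0.01733529 -1.38007811]
```

The tool now leans 17.8° towards +y. A few more rows should bring it to about 25°.

>>> {"op": "send_rows", "data": {
  "steps": [0.044,-0.33,0,0,0.044,-0.33,0,0,0.044,-0.33,0,0,0.044,-0.33,0,0,0,0,0,0,0,0,0,0,0,0,0,0,0,0,0,0,0,0,0,0,0,0,0,0]
}}

```text
time_s: 14.3
tool_pos: [0.0623, 0.9838, 0.33]
tool_rot: [[0.991, 0.133, 0.022], [0.111, -0.896, 0.43], [0.077, -0.423, -0.903]]
force: [0.1, -0.0, -0.7]
gripper_width: 0.0009
```

```bash
python3 - <<'E'
from rig import bot
s=bot.observe();print(s['time_s'],s['tool_pos'],s['tool_rot'],s['q'],s['force'])
E
```

```text
14.3 [0.06230775 0.98382103 0.33004849] [[ 0.99081463  0.1334616   0.02178015]
 [ 0.11124226 -0.89601135  0.42987069]
 [ 0.07688649 -0.4234993  -0.90262773]] [ 78.12136881  59.86372797  10.54346335   3.87008694  84.38455803
 161.21457699] [ 0.05604723 -0.04008393 -0.71828858]
```

Lean is 25.5°, along azimuth 87°, which nearly matches the crate's own axis. Next I measure the paint can and hammer for clearance and plan the return.

```bash
cat > plan.py <<'E'
import numpy as np
from scipy.spatial.transform import Rotation as R
def plan(p,Rm,wps,step=.048,turn=8.4,pad=True):
    # wps: (x,y,z,turn total deg about tool z in this leg)
    p=np.array(p,float); Rm=np.array(Rm); rows=[]
    for w in wps:
        d=np.array(w[:3])-p; st=w[4] if len(w)>4 else step
        k=int(np.ceil(max(np.linalg.norm(d)/st,abs(w[3])/turn,1)-1e-6))
        for i in range(k):
            s=np.round(Rm.T@(d/k)/.15,3); t=round(w[3]/k/120,3)
            rows.append([*map(float,s),t]); Rm=Rm@R.from_euler('z',t*120,degrees=True).as_matrix()
        p=np.array(w[:3])
    while pad and len(rows)%10: rows.append([0,0,0,0])
    for i in range(0,len(rows),10): print([v for r in rows[i:i+10] for v in r])
    return Rm
E
python3 - <<'E'
from h import *
from plan import plan
V={n:bot.capture(n) for n in('top','side')}
th=np.linspace(0,2*np.pi,24,endpoint=False);cyl=np.r_[[[.045*np.cos(a),.045*np.sin(a),z] for a in th for z in(0,.11)]]
vs=[(V[n],mask(n,'paintcan')) for n in V]; print('can',fit(vs,[cyl],(.66,-.35,0))[:2])
cs=[(V[n],mask(n,'crate')) for n in V]; H=CR+[box(-.009,.009,-.06,.06,.2,.246)]
for v in ([cs[0]],[cs[1]],cs): print('crate',fit(v,H,(.52,-.139,88))[:2])
m=mask('top','hammer'); r,c=np.where(m); 
P=np.array([ray(V['top'],a,b,.02) for a,b in zip(r,c)]);print('hammer bbox',P.min(0),P.max(0))
s=bot.observe()
print(plan(s['tool_pos'],s['tool_rot'],[(.38,.45,.4,60),(.525,-.1,.42,40.3),(.525,-.215,.42,0),(.525,-.215,.1,0)]))
E
```

```text
can (array([ 0.67784653, -0.36014946,  2.5707351 ]), np.float64(0.36390322210755643))
crate (array([ 0.52692921, -0.13876055, 87.38803474]), np.float64(0.02833556640878247))
crate (array([ 0.52285665, -0.13683836, 87.81526531]), np.float64(0.045679363659769365))
crate (array([ 0.52487765, -0.13840218, 87.16623693]), np.float64(0.10102039953775531))
hammer bbox [ 0.27562503 -0.46819155  0.02      ] [ 0.54110658 -0.37745165  0.02      ]
[0.124, 0.234, -0.136, 0.036, 0.141, 0.224, -0.136, 0.036, 0.158, 0.213, -0.136, 0.036, 0.173, 0.2, -0.136, 0.036, 0.188, 0.186, -0.136, 0.036, 0.202, 0.172, -0.136, 0.036, 0.214, 0.156, -0.136, 0.036, 0.225, 0.139, -0.136, 0.036, 0.235, 0.122, -0.136, 0.036, 0.243, 0.104, -0.136, 0.036]
[0.251, 0.085, -0.136, 0.036, 0.256, 0.066, -0.136, 0.036, 0.261, 0.047, -0.136, 0.036, 0.263, 0.027, -0.136, 0.036, 0.266, 0.097, -0.14, 0.028, 0.272, 0.081, -0.14, 0.028, 0.276, 0.065, -0.14, 0.028, 0.279, 0.049, -0.14, 0.028, 0.282, 0.033, -0.14, 0.028, 0.283, 0.016, -0.14, 0.028]
[0.284, -0.001, -0.14, 0.028, 0.283, -0.017, -0.14, 0.028, 0.282, -0.034, -0.14, 0.028, 0.279, -0.05, -0.14, 0.028, 0.276, -0.066, -0.14, 0.028, 0.271, -0.082, -0.14, 0.028, 0.23, -0.015, -0.11, 0.0, 0.23, -0.015, -0.11, 0.0, 0.23, -0.015, -0.11, 0.0, 0.131, -0.001, 0.275, 0.0]
[0.131, -0.001, 0.275, 0.0, 0.131, -0.001, 0.275, 0.0, 0.131, -0.001, 0.275, 0.0, 0.131, -0.001, 0.275, 0.0, 0.131, -0.001, 0.275, 0.0, 0.131, -0.001, 0.275, 0.0, 0, 0, 0, 0, 0, 0, 0, 0, 0, 0, 0, 0, 0, 0, 0, 0]
[[-0.05445323 -0.99827973  0.02173538]
 [-0.90092309  0.05850541  0.4300171 ]
 [-0.43054899  0.00383391 -0.90255907]]
```

>>> {"op": "send_rows", "data": {
  "steps": [0.124,0.234,-0.136,0.036,0.141,0.224,-0.136,0.036,0.158,0.213,-0.136,0.036,0.173,0.2,-0.136,0.036,0.188,0.186,-0.136,0.036,0.202,0.172,-0.136,0.036,0.214,0.156,-0.136,0.036,0.225,0.139,-0.136,0.036,0.235,0.122,-0.136,0.036,0.243,0.104,-0.136,0.036],
  "jaw": 0
}}

```text
time_s: 15.65
tool_pos: [0.2902, 0.6237, 0.3829]
tool_rot: [[0.829, -0.559, 0.022], [-0.512, -0.743, 0.43], [-0.224, -0.368, -0.902]]
force: [0.8, -0.5, 0.2]
gripper_width: 0.0461
```

>>> {"op": "send_rows", "data": {
  "steps": [0.251,0.085,-0.136,0.036,0.256,0.066,-0.136,0.036,0.261,0.047,-0.136,0.036,0.263,0.027,-0.136,0.036,0.266,0.097,-0.14,0.028,0.272,0.081,-0.14,0.028,0.276,0.065,-0.14,0.028,0.279,0.049,-0.14,0.028,0.282,0.033,-0.14,0.028,0.283,0.016,-0.14,0.028]
}}

```text
time_s: 16.65
tool_pos: [0.4642, 0.2006, 0.4156]
tool_rot: [[0.319, -0.947, 0.023], [-0.859, -0.279, 0.43], [-0.401, -0.157, -0.903]]
force: [0.7, 0.0, -0.3]
gripper_width: 0.046
```

>>> {"op": "send_rows", "data": {
  "steps": [0.284,0,-0.14,0.028,0.283,-0.017,-0.14,0.028,0.282,-0.034,-0.14,0.028,0.279,-0.05,-0.14,0.028,0.276,-0.066,-0.14,0.028,0.271,-0.082,-0.14,0.028,0.23,-0.015,-0.11,0,0.23,-0.015,-0.11,0,0.23,-0.015,-0.11,0,0,0,0,0]
}}

```text
time_s: 17.65
tool_pos: [0.5463, -0.1898, 0.425]
tool_rot: [[-0.031, -0.999, 0.022], [-0.902, 0.037, 0.43], [-0.43, -0.007, -0.903]]
force: [0.5, -0.0, -0.0]
gripper_width: 0.046
```

```bash
python3 - <<'E'
from rig import bot
from plan import plan
s=bot.observe();print(s['time_s'],s['tool_pos'],s['tool_rot'],s['q'],s['force'],s['gripper_width'])
print(plan(s['tool_pos'],s['tool_rot'],[(.522,-.215,.42,0),(.522,-.215,.06,0),(.522,-.215,.022,0,.02)]))
E
```

```text
17.65 [ 0.54633072 -0.18976632  0.42498853] [[-0.0306747  -0.99928295  0.02219553]
 [-0.90216551  0.03723955  0.42977971]
 [-0.43029809 -0.00684068 -0.90266093]] [-42.27865388  15.08679833  64.67483846  21.6242554  115.39184331
 146.5136093 ] [ 0.54232248 -0.02718698 -0.01309599] 0.045963379071176064
[0.171, 0.156, -0.046, 0.0, 0.129, 0.002, 0.271, 0.0, 0.129, 0.002, 0.271, 0.0, 0.129, 0.002, 0.271, 0.0, 0.129, 0.002, 0.271, 0.0, 0.129, 0.002, 0.271, 0.0, 0.129, 0.002, 0.271, 0.0, 0.129, 0.002, 0.271, 0.0, 0.129, 0.002, 0.271, 0.0, 0.055, 0.001, 0.114, 0.0]
[0.055, 0.001, 0.114, 0.0, 0, 0, 0, 0, 0, 0, 0, 0, 0, 0, 0, 0, 0, 0, 0, 0, 0, 0, 0, 0, 0, 0, 0, 0, 0, 0, 0, 0, 0, 0, 0, 0, 0, 0, 0, 0]
[[-0.0306747  -0.99928295  0.02219553]
 [-0.90216551  0.03723955  0.42977971]
 [-0.43029809 -0.00684068 -0.90266093]]
```

>>> {"op": "send_rows", "data": {
  "steps": [0.17,0.156,-0.046,0,0.129,0.002,0.271,0,0.129,0.002,0.271,0,0.129,0.002,0.271,0,0.129,0.002,0.271,0,0.129,0.002,0.271,0,0.129,0.002,0.271,0,0.129,0.002,0.271,0,0.06,0,0.128,0,0,0,0,0]
}}

```text
time_s: 18.65
tool_pos: [0.5213, -0.2078, 0.0821]
tool_rot: [[-0.027, -1.0, 0.017], [-0.9, 0.031, 0.434], [-0.435, -0.003, -0.901]]
force: [0.1, -0.1, 0.4]
gripper_width: 0.046
```

```bash
python3 - <<'E'
from h import *
from plan import plan
s=bot.observe();t=s['tool_pos'];print(s['time_s'],s['tool_pos'],s['tool_rot'],s['q'],s['force'])
for n in('top','side'):
    c=bot.capture(n); q=proj(c,[t]);print(n,q)
    x,y=q[0].astype(int);x0=max(0,x-110);y0=max(0,y-90);im=cv2.resize(c['color'][y0:y0+160,x0:x0+200,::-1],None,fx=3.5,fy=3.5,interpolation=cv2.INTER_CUBIC)
    cv2.imwrite(f'pics/b_{n}.png',im)
print(plan(t,s['tool_rot'],[(.522,-.212,.022,0)]))
E
```

```text
18.65 [ 0.52129431 -0.20775357  0.08213844] [[-0.02664557 -0.99950728  0.01658976]
 [-0.90018032  0.03120775  0.43439781]
 [-0.4347015  -0.003359   -0.90056833]] [-45.08530826  25.62451955  90.77943301  18.74868988  82.21596138
 131.02865483] [ 0.13286107 -0.08081134  0.43241927]
top [[331.45701088 201.58435069]]
side [[281.10815449 142.2246862 ]]
[0.1, -0.002, 0.174, 0.0, 0.1, -0.002, 0.174, 0.0, 0, 0, 0, 0, 0, 0, 0, 0, 0, 0, 0, 0, 0, 0, 0, 0, 0, 0, 0, 0, 0, 0, 0, 0, 0, 0, 0, 0, 0, 0, 0, 0]
[[-0.02664557 -0.99950728  0.01658976]
 [-0.90018032  0.03120775  0.43439781]
 [-0.4347015  -0.003359   -0.90056833]]
```

View pics/b_side.png

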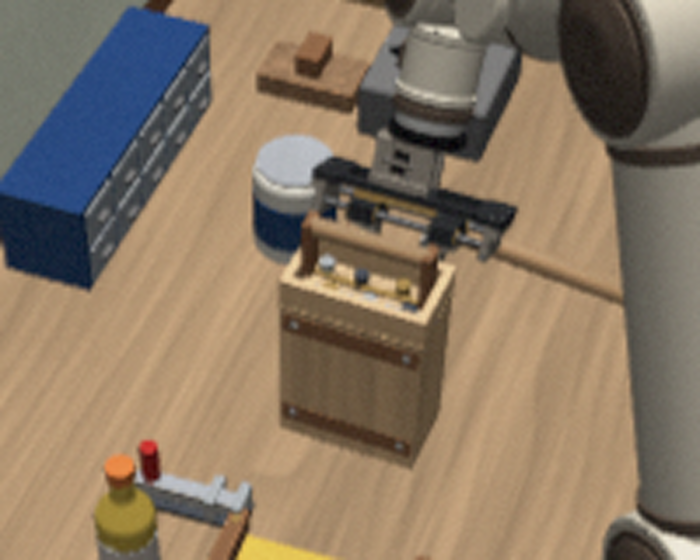

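View pics/b_top.png

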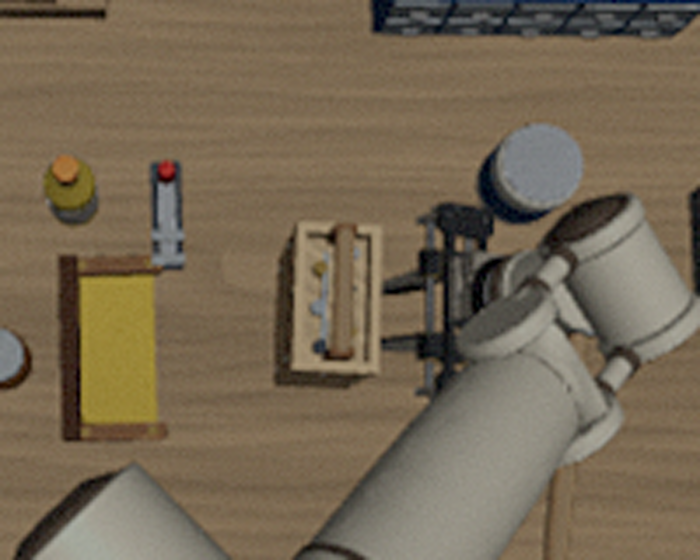

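The side and top pictures show the leaning gripper behind the crate: the fingertips lead and the body clears the face. The paint can is clear by about 25 mm. I'll finish the descent and close the gap.

>>> {"op": "send_rows", "data": {
  "steps": [0.058,0,0.12,0,0.058,0,0.12,0,0.058,0,0.12,0,0,0,0,0,-0.024,0,0.012,0,-0.024,0,0.012,0,-0.024,0,0.012,0,-0.018,0,0.009,0,0,0,0,0,0,0,0,0]
}}

```text
time_s: 19.75
tool_pos: [0.5243, -0.1957, 0.0252]
tool_rot: [[-0.025, -0.999, 0.022], [-0.902, 0.032, 0.43], [-0.43, -0.009, -0.903]]
force: [-0.9, -0.2, -0.2]
gripper_width: 0.0463
```

```bash
python3 - <<'E'
from h import *
from plan import plan
s=bot.observe();t=s['tool_pos'];print(s['time_s'],s['tool_pos'],s['tool_rot'],s['force'])
y=t[1]
plan(t,s['tool_rot'],[(.5215,-.1875,.022,0,.004),(.4997,-.0736,.022,-3.9,.008)])
E
```

```text
19.75 [ 0.52428885 -0.19566078  0.02519845] [[-0.02479604 -0.99945849  0.02163059]
 [-0.90239032  0.03168867  0.42975287]
 [-0.4302056  -0.00886307 -0.90268743]] [-0.90370679 -0.20532913 -0.17396744]
[-0.013, 0.007, 0.014, 0.0, -0.013, 0.007, 0.014, 0.0, -0.013, 0.007, 0.014, 0.0, -0.045, 0.011, 0.022, -0.002, -0.045, 0.011, 0.022, -0.002, -0.046, 0.011, 0.022, -0.002, -0.046, 0.011, 0.022, -0.002, -0.046, 0.011, 0.022, -0.002, -0.046, 0.01, 0.022, -0.002, -0.046, 0.01, 0.022, -0.002]
[-0.046, 0.01, 0.022, -0.002, -0.046, 0.01, 0.022, -0.002, -0.046, 0.01, 0.022, -0.002, -0.046, 0.009, 0.022, -0.002, -0.046, 0.009, 0.022, -0.002, -0.046, 0.009, 0.022, -0.002, -0.046, 0.009, 0.022, -0.002, -0.046, 0.009, 0.022, -0.002, 0, 0, 0, 0, 0, 0, 0, 0]
```

>>> {"op": "send_rows", "data": {
  "steps": [-0.013,0.007,0.014,0,-0.013,0.007,0.014,0,-0.013,0.007,0.014,0,-0.045,0.011,0.022,-0.002,-0.045,0.011,0.022,-0.002,-0.046,0.011,0.022,-0.002,-0.046,0.011,0.022,-0.002,-0.046,0.011,0.022,-0.002,-0.046,0.01,0.022,-0.002,0,0,0,0]
}}

```text
time_s: 20.75
tool_pos: [0.5147, -0.1443, 0.0227]
tool_rot: [[0.001, -1.0, 0.027], [-0.905, 0.011, 0.424], [-0.425, -0.025, -0.905]]
force: [3.1, -6.3, 2.3]
gripper_width: 0.0456
```

```bash
cat > look.py <<'E'
from h import *
import sys
s=bot.observe();t=s['tool_pos'];print(s['time_s'],s['tool_pos'],s['tool_rot'],s['force'])
V={n:bot.capture(n) for n in('top','side')}
H=CR+[box(-.009,.009,-.06,.06,.2,.246)]
y=float(sys.argv[1])
cs=[(V[n],mask(n,'crate')) for n in V]
for v in ([cs[0]],[cs[1]],cs): print('crate',fit(v,H,(.515,y,89))[:2])
for n in V:
    x0,y0=(200,130) if n=='top' else(180,90)
    cv2.imwrite(f'pics/{sys.argv[2]}_{n}.png',cv2.resize(V[n]['color'][y0:y0+140,x0:x0+180,::-1],None,fx=4,fy=4,interpolation=cv2.INTER_CUBIC))
E
python3 look.py -.1 c1
```

```text
20.75 [ 0.5146956  -0.14434873  0.0227196 ] [[ 7.10059711e-04 -9.99641012e-01  2.67832433e-02]
 [-9.05419721e-01  1.07272744e-02  4.24381967e-01]
 [-4.24516930e-01 -2.45514132e-02 -9.05087070e-01]] [ 3.11273559 -6.25611372  2.32072261]
crate (array([ 0.51874361, -0.09184146, 88.60016756]), np.float64(0.03355256097747934))
crate (array([ 0.51371266, -0.09267507, 90.61321117]), np.float64(0.031054005219835378))
crate (array([ 0.51590583, -0.09244374, 88.35670846]), np.float64(0.10013465712318223))
```

View pics/c1_side.png

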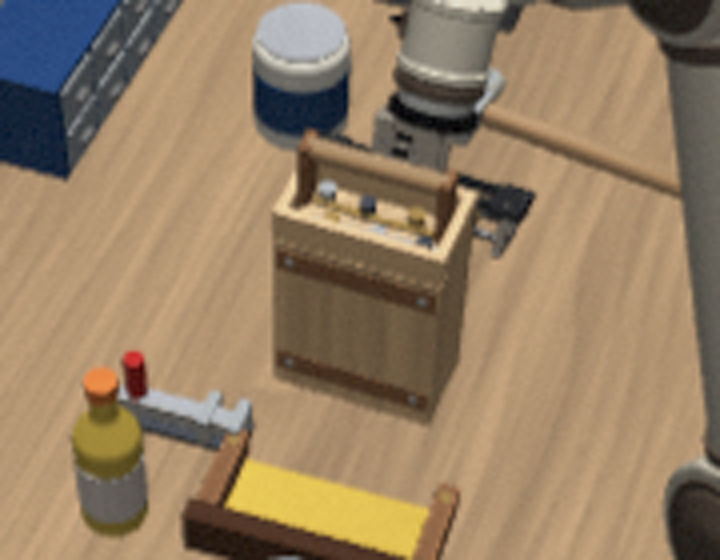

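The crate slides upright and follows the fingers without slipping, at about 7 N. I continue the diagonal leg.

```bash
python3 - <<'E'
from rig import bot
from plan import plan
s=bot.observe()
plan(s['tool_pos'],s['tool_rot'],[(.4979,-.0773,.022,-2.9,.0078)])
E
```

```text
[-0.045, 0.013, 0.021, -0.003, -0.045, 0.013, 0.021, -0.003, -0.045, 0.012, 0.021, -0.003, -0.045, 0.012, 0.021, -0.003, -0.045, 0.012, 0.021, -0.003, -0.045, 0.012, 0.021, -0.003, -0.045, 0.011, 0.021, -0.003, -0.045, 0.011, 0.021, -0.003, -0.045, 0.011, 0.021, -0.003, 0, 0, 0, 0]
```

>>> {"op": "send_rows", "data": {
  "steps": [-0.045,0.013,0.021,-0.003,-0.045,0.013,0.021,-0.003,-0.045,0.012,0.021,-0.003,-0.045,0.012,0.021,-0.003,-0.045,0.012,0.021,-0.003,-0.045,0.012,0.021,-0.003,-0.045,0.011,0.021,-0.003,-0.045,0.011,0.021,-0.002,-0.045,0.011,0.021,0,0,0,0,0]
}}

```text
time_s: 21.95
tool_pos: [0.4975, -0.077, 0.0223]
tool_rot: [[0.049, -0.998, 0.026], [-0.904, -0.033, 0.425], [-0.424, -0.044, -0.905]]
force: [2.5, -4.5, 1.0]
gripper_width: 0.0461
```

```bash
python3 look.py -.03 c2
```

```text
21.95 [ 0.49754877 -0.07696722  0.0223298 ] [[ 0.0488107  -0.99846443  0.02619745]
 [-0.90445117 -0.03305603  0.42529447]
 [-0.42377542 -0.04445323 -0.9046758 ]] [ 2.51850651 -4.4946      1.03736921]
crate (array([ 5.00330256e-01, -2.42416227e-02,  9.10190162e+01]), np.float64(0.033403720462543994))
crate (array([ 4.93859081e-01, -2.26171022e-02,  9.46893761e+01]), np.float64(0.05692765382014874))
crate (array([ 4.97711946e-01, -2.43520472e-02,  9.08723339e+01]), np.float64(0.13020728951763433))
```

View pics/c2_side.png

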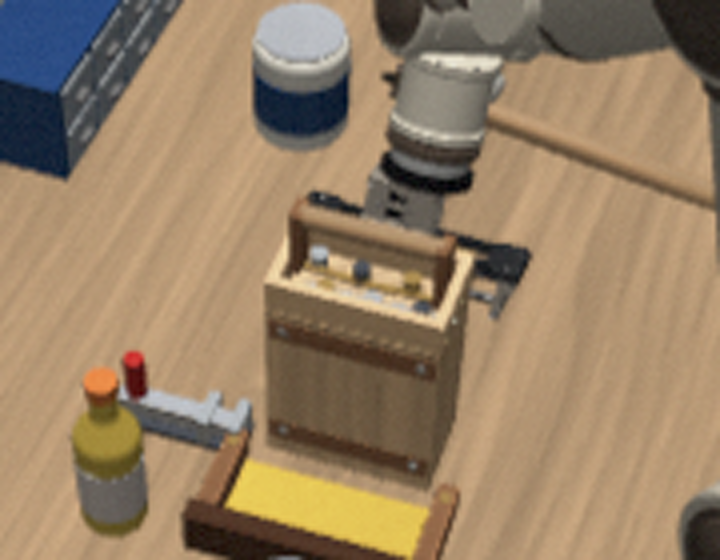

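View pics/c2_top.png

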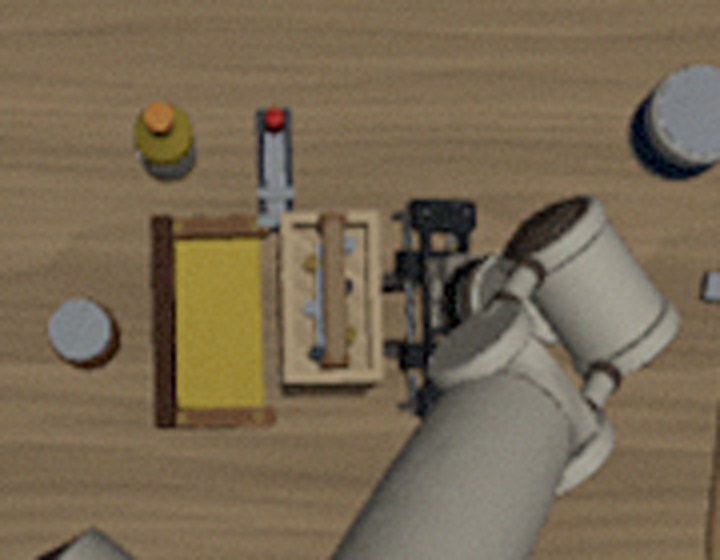

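The crate is at the mouth, off the bay axis by about 1 mm and 1° (top view). Next comes the straight leg.

```bash
python3 - <<'E'
from rig import bot
from plan import plan
s=bot.observe()
plan(s['tool_pos'],s['tool_rot'],[(.4975-.0038,-.077+.084,.022,0,.0084)])
E
```

```text
[-0.046, 0.001, 0.022, 0.0, -0.046, 0.001, 0.022, 0.0, -0.046, 0.001, 0.022, 0.0, -0.046, 0.001, 0.022, 0.0, -0.046, 0.001, 0.022, 0.0, -0.046, 0.001, 0.022, 0.0, -0.046, 0.001, 0.022, 0.0, -0.046, 0.001, 0.022, 0.0, -0.046, 0.001, 0.022, 0.0, -0.046, 0.001, 0.022, 0.0]
[-0.046, 0.001, 0.022, 0.0, 0, 0, 0, 0, 0, 0, 0, 0, 0, 0, 0, 0, 0, 0, 0, 0, 0, 0, 0, 0, 0, 0, 0, 0, 0, 0, 0, 0, 0, 0, 0, 0, 0, 0, 0, 0]
```

>>> {"op": "send_rows", "data": {
  "steps": [-0.046,0.001,0.022,0,-0.046,0.001,0.022,0,-0.046,0.001,0.022,0,-0.046,0.001,0.022,0,-0.046,0.001,0.022,0,-0.046,0.001,0.022,0,-0.046,0.001,0.022,0,-0.046,0.001,0.022,0,-0.046,0.001,0.022,0,-0.046,0.001,0.022,0]
}}

```text
time_s: 23.15
tool_pos: [0.4942, -0.0021, 0.0223]
tool_rot: [[0.049, -0.998, 0.027], [-0.906, -0.033, 0.423], [-0.421, -0.046, -0.906]]
force: [0.7, -11.4, 3.9]
gripper_width: 0.0461
```

```bash
python3 look.py .055 c3
```

```text
23.15 [ 0.49416022 -0.00211854  0.02226563] [[ 0.04927664 -0.99841379  0.02723433]
 [-0.90550039 -0.03315116  0.42304851]
 [-0.42147462 -0.04550711 -0.90569766]] [  0.73357761 -11.41008213   3.863988  ]
crate (array([4.94584372e-01, 4.89941611e-02, 9.25161010e+01]), np.float64(0.04006775485063135))
crate (array([4.90598905e-01, 4.63069416e-02, 9.02791731e+01]), np.float64(0.05840718105423987))
crate (array([4.92644865e-01, 4.86841435e-02, 9.22666814e+01]), np.float64(0.12470741112564333))
```

View pics/c3_side.png

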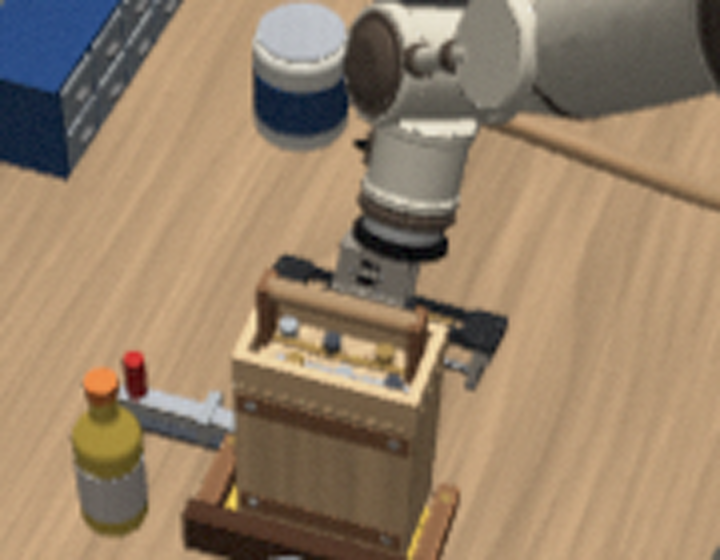

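View pics/c3_top.png

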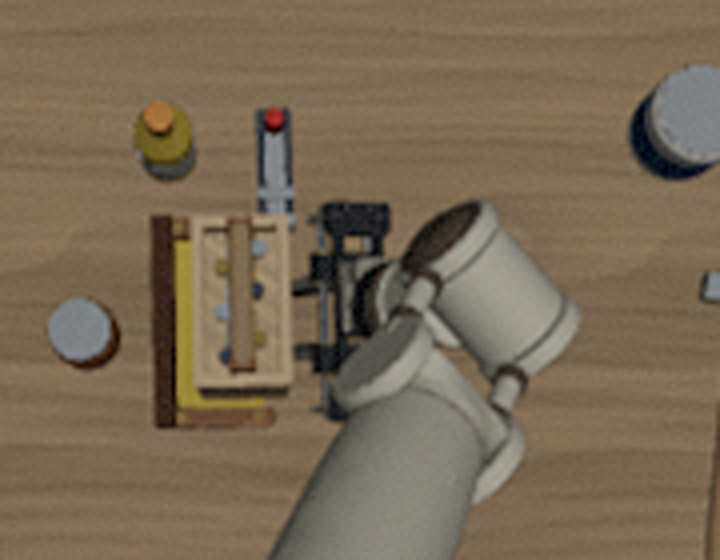

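The crate is inside the battens with about 21 mm to go. I'll slow down for the rest.

>>> {"op": "send_rows", "data": {
  "steps": [-0.014,0,0.007,0,-0.014,0,0.006,0,-0.014,0,0.007,0,-0.014,0,0.006,0,-0.012,0,0.006,0,-0.012,0,0.006,0,-0.008,0,0.004,0,-0.008,0,0.004,0,0,0,0,0,0,0,0,0]
}}

```text
time_s: 24.35
tool_pos: [0.4936, 0.0139, 0.0222]
tool_rot: [[0.049, -0.998, 0.027], [-0.905, -0.033, 0.424], [-0.422, -0.045, -0.905]]
force: [0.5, -9.6, 3.7]
gripper_width: 0.0459
```

```bash
python3 -c "
from rig import bot
s=bot.observe();print(s['time_s'],s['tool_pos'],s['force'])"
```

```text
24.35 [0.49355951 0.01387267 0.02218538] [ 0.54646252 -9.55897437  3.66355159]
```

>>> {"op": "send_rows", "data": {
  "steps": [-0.006,0,0.003,0,-0.006,0,0.003,0,-0.006,0,0.003,0,-0.006,0,0.003,0,-0.006,0,0.003,0,-0.006,0,0.003,0,0,0,0,0,0,0,0,0,0,0,0,0,0,0,0,0]
}}

```text
time_s: 25.35
tool_pos: [0.4935, 0.0197, 0.0222]
tool_rot: [[0.049, -0.998, 0.027], [-0.905, -0.033, 0.423], [-0.422, -0.046, -0.906]]
force: [-0.3, -11.0, 5.5]
gripper_width: 0.0458
```

```bash
python3 look.py .07 c4
```

```text
25.35 [0.49351724 0.01972596 0.02218184] [[ 0.04946869 -0.99840228  0.02730831]
 [-0.90532811 -0.03327603  0.42340727]
 [-0.42182207 -0.04566838 -0.90552777]] [ -0.28658156 -11.04002345   5.47349767]
crate (array([4.94364004e-01, 7.03291859e-02, 9.13354191e+01]), np.float64(0.03154457844014956))
crate (array([4.90488844e-01, 6.84191727e-02, 9.43873019e+01]), np.float64(0.16935260372915187))
crate (array([4.92999012e-01, 7.01132918e-02, 9.11595329e+01]), np.float64(0.22369058867276273))
```

View pics/c4_top.png

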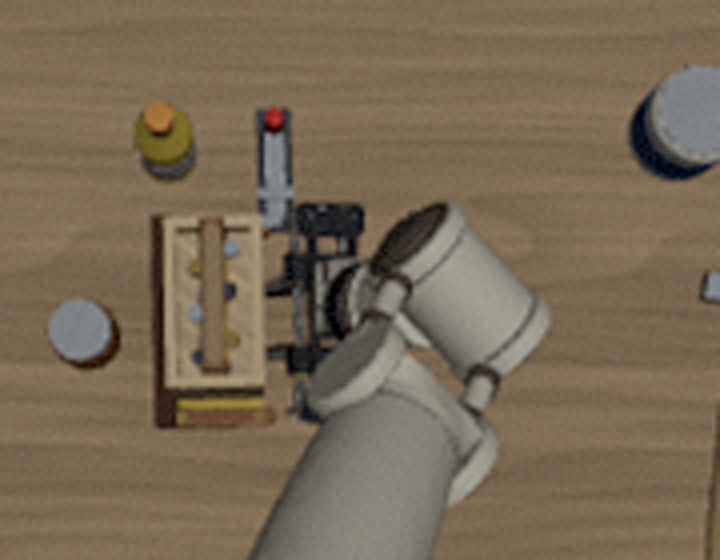

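>>> {"op": "send_rows", "data": {
  "steps": [-0.006,0,0.003,0,-0.006,0,0.003,0,-0.006,0,0.003,0,0,0,0,0,0,0,0,0,0,0,0,0,0,0,0,0,0,0,0,0,0,0,0,0,0,0,0,0]
}}

```text
time_s: 26.55
tool_pos: [0.4938, 0.0205, 0.0222]
tool_rot: [[0.05, -0.998, 0.028], [-0.907, -0.034, 0.419], [-0.418, -0.046, -0.907]]
force: [-2.6, -19.2, 7.1]
gripper_width: 0.046
```

>>> {"op": "send_rows", "data": {
  "steps": [-0.006,0,0.003,0,-0.006,0,0.003,0,-0.006,0,0.003,0,0,0,0,0,0,0,0,0,0,0,0,0,0,0,0,0,0,0,0,0,0,0,0,0,0,0,0,0]
}}

```text
time_s: 27.55
tool_pos: [0.4939, 0.0208, 0.0222]
tool_rot: [[0.052, -0.998, 0.028], [-0.909, -0.035, 0.414], [-0.413, -0.047, -0.91]]
force: [-8.5, -29.4, 10.4]
gripper_width: 0.046
```

```bash
python3 look.py .07 c5; python3 - <<'E'
from rig import bot
from plan import plan
s=bot.observe();t=s['tool_pos'];R=s['tool_rot']
# retreat then rise
print('retreat');plan(t,R,[(t[0]+.004,t[1]-.10,t[2]+.005,0,.025)],pad=False)
E
```

```text
27.55 [0.49394315 0.02075893 0.02224844] [[ 0.05155517 -0.9982744   0.02811196]
 [-0.90937001 -0.03529154  0.41448846]
 [-0.41278111 -0.0469332  -0.90962027]] [ -8.54307766 -29.38655666  10.36861421]
crate (array([4.95653337e-01, 7.12126365e-02, 9.22583027e+01]), np.float64(0.03640406162464986))
crate (array([4.91159398e-01, 6.71498139e-02, 9.24074275e+01]), np.float64(0.1598337164098635))
crate (array([4.92389970e-01, 7.05184635e-02, 9.17114482e+01]), np.float64(0.2342992891802162))
retreat
[0.119, -0.001, -0.061, 0.0, 0.119, -0.001, -0.061, 0.0, 0.119, -0.001, -0.061, 0.0, 0.119, -0.001, -0.061, 0.0, 0.119, -0.001, -0.061, 0.0]
```

View pics/c5_side.png

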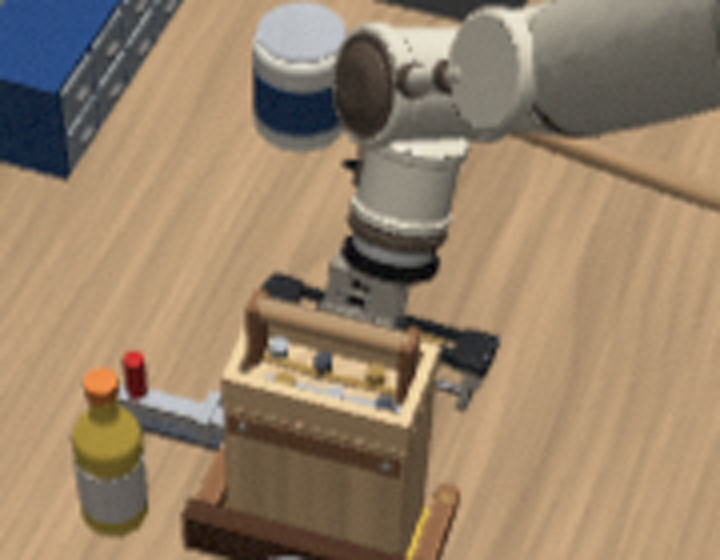

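The pushing force rose to 29 N with under 1 mm of movement. The top fit gives (0.4957, 0.0712, 92.3°) against the bay's (0.496, 0.0703, 92.1°), so the crate is home and square. Next I retreat and plan the knob approach.

```bash
python3 - <<'E'
from rig import bot
from plan import plan
s=bot.observe();t=s['tool_pos'];R=s['tool_rot']
plan(t,R,[(t[0]+.002,t[1]-.02,t[2]+.002,0,.007),(.498,-.08,.04,0,.03),(.498,-.08,.13,0,.045),(.725,-.08,.13,0,.045),(.725,.022,.13,0,.045)])
E
```

```text
[0.039, -0.003, -0.022, 0.0, 0.039, -0.003, -0.022, 0.0, 0.039, -0.003, -0.022, 0.0, 0.149, 0.0, -0.106, 0.0, 0.149, 0.0, -0.106, 0.0, 0.149, 0.0, -0.106, 0.0, -0.124, -0.014, -0.273, 0.0, -0.124, -0.014, -0.273, 0.0, 0.013, -0.252, 0.007, 0.0, 0.013, -0.252, 0.007, 0.0]
[0.013, -0.252, 0.007, 0.0, 0.013, -0.252, 0.007, 0.0, 0.013, -0.252, 0.007, 0.0, 0.013, -0.252, 0.007, 0.0, -0.206, -0.008, 0.094, 0.0, -0.206, -0.008, 0.094, 0.0, -0.206, -0.008, 0.094, 0.0, 0, 0, 0, 0, 0, 0, 0, 0, 0, 0, 0, 0]
```

>>> {"op": "send_rows", "data": {
  "steps": [0.039,-0.003,-0.022,0,0.039,-0.003,-0.022,0,0.039,-0.003,-0.022,0,0.149,0,-0.106,0,0.149,0,-0.106,0,0.149,0,-0.106,0,-0.124,-0.014,-0.273,0,-0.124,-0.014,-0.273,0,0,0,0,0,0,0,0,0]
}}

```text
time_s: 28.75
tool_pos: [0.4957, -0.0731, 0.1271]
tool_rot: [[0.049, -0.999, 0.022], [-0.903, -0.035, 0.429], [-0.428, -0.041, -0.903]]
force: [-0.5, 0.4, -0.9]
gripper_width: 0.0465
```

>>> {"op": "send_rows", "data": {
  "steps": [0.013,-0.252,0.007,0,0.013,-0.252,0.007,0,0.013,-0.252,0.007,0,0.013,-0.252,0.007,0,0.013,-0.252,0.007,0,0.013,-0.252,0.007,0,0,0,0,0,0,0,0,0,0,0,0,0,0,0,0,0],
  "jaw": -1
}}

```text
time_s: 29.75
tool_pos: [0.7215, -0.0732, 0.1252]
tool_rot: [[0.047, -0.999, 0.021], [-0.902, -0.034, 0.43], [-0.429, -0.039, -0.902]]
force: [-0.2, -0.6, -0.2]
gripper_width: 0.0005
```

```bash
python3 look.py .07 c6; python3 - <<'E'
from h import *
from plan import plan
s=bot.observe();t=s['tool_pos'];print(s['q'])
V={n:bot.capture(n) for n in('top','side')}
for n in V:
    im=V[n]['color'].astype(int);m=(im[...,0]>110)&(im[...,1]<60)&(im[...,2]<60);r,c=np.where(m);print(n,len(r),r.mean(),c.mean(),ray(V[n],r.mean(),c.mean(),.072 if n=='top' else .05))
plan(t,s['tool_rot'],[(.725,-.08,.13,0,.045),(.725,.024,.13,0,.045),(.725,.024,.042,0,.04)])
E
```

```text
29.75 [ 0.72152555 -0.07315006  0.12515642] [[ 0.047458   -0.99865471  0.02089294]
 [-0.90206493 -0.03386616  0.43026963]
 [-0.42898323 -0.03926653 -0.9024586 ]] [-0.24499772 -0.63331162 -0.15273041]
crate (array([4.95400473e-01, 7.02788579e-02, 9.13202569e+01]), np.float64(0.03459284069499686))
crate (array([4.90868763e-01, 6.93581643e-02, 9.13997464e+01]), np.float64(0.15266754619256034))
crate (array([4.93039129e-01, 7.01624925e-02, 9.11617819e+01]), np.float64(0.21030464967526774))
[-25.74499676  39.69540511  65.05230453  23.42985809  86.07363041
 147.91433297]
top 13 158.76923076923077 268.15384615384613 [0.67875452 0.02004168 0.072     ]
side 14 179.78571428571428 212.78571428571428 [0.68364729 0.00613756 0.05      ]
[0.029, -0.018, -0.044, 0.0, -0.209, -0.008, 0.099, 0.0, -0.209, -0.008, 0.099, 0.0, -0.209, -0.008, 0.099, 0.0, 0.084, 0.008, 0.177, 0.0, 0.084, 0.008, 0.177, 0.0, 0.084, 0.008, 0.177, 0.0, 0, 0, 0, 0, 0, 0, 0, 0, 0, 0, 0, 0]
```

View pics/c6_top.png

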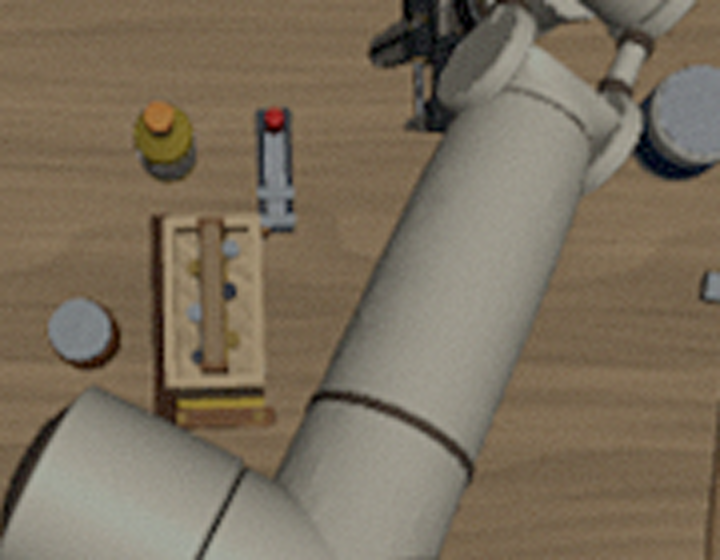

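View pics/c6_side.png

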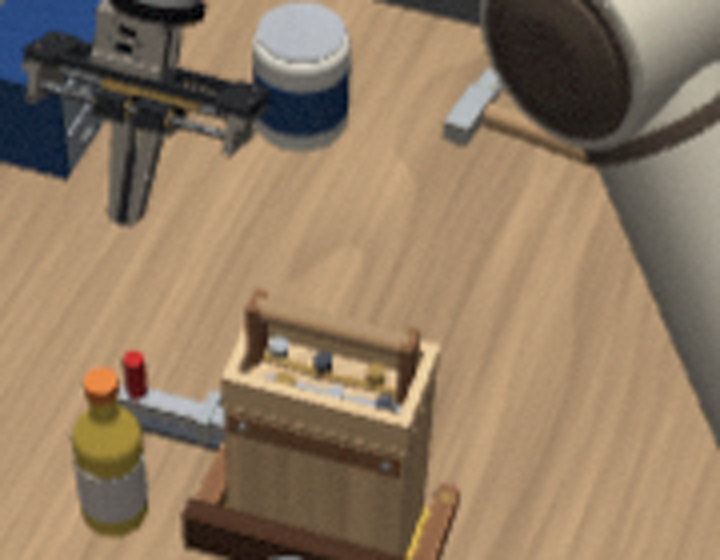

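>>> {"op": "send_rows", "data": {
  "steps": [0.029,-0.018,-0.044,0,-0.209,-0.008,0.099,0,-0.209,-0.008,0.099,0,-0.209,-0.008,0.099,0,0,0,0,0,0.084,0.008,0.177,0,0.084,0.008,0.177,0,0.084,0.008,0.177,0,0,0,0,0,0,0,0,0]
}}

```text
time_s: 31.05
tool_pos: [0.7255, 0.0236, 0.0417]
tool_rot: [[0.047, -0.999, 0.022], [-0.902, -0.034, 0.43], [-0.429, -0.04, -0.902]]
force: [-0.1, 0.1, -0.1]
gripper_width: -0.0
```

```bash
python3 look.py .07 c7; python3 - <<'E'
from rig import bot
from plan import plan
s=bot.observe();t=s['tool_pos']
plan(t,s['tool_rot'],[(.725,.024,.042,0,.03),(.653,.0215,.042,0,.008)])
E
```

```text
31.05 [0.72552011 0.02358786 0.0416804 ] [[ 0.04740107 -0.99864411  0.02151937]
 [-0.90210521 -0.03354839  0.43021005]
 [-0.42890479 -0.03980516 -0.90247229]] [-0.0821951   0.13955612 -0.05726829]
crate (array([4.96202210e-01, 7.18806607e-02, 9.15875181e+01]), np.float64(0.13554818564418844))
crate (array([4.92210101e-01, 6.55842337e-02, 9.32585042e+01]), np.float64(0.1726436534394379))
crate (array([4.93051344e-01, 7.04420261e-02, 9.08025793e+01]), np.float64(0.3349105567686871))
[0.003, 0.014, 0.013, 0.0, -0.001, 0.048, -0.002, 0.0, -0.001, 0.048, -0.002, 0.0, -0.001, 0.048, -0.002, 0.0, -0.001, 0.048, -0.002, 0.0, -0.001, 0.048, -0.002, 0.0, -0.001, 0.048, -0.002, 0.0, -0.001, 0.048, -0.002, 0.0, -0.001, 0.048, -0.002, 0.0, -0.001, 0.048, -0.002, 0.0]
[-0.001, 0.048, -0.002, 0.0, 0, 0, 0, 0, 0, 0, 0, 0, 0, 0, 0, 0, 0, 0, 0, 0, 0, 0, 0, 0, 0, 0, 0, 0, 0, 0, 0, 0, 0, 0, 0, 0, 0, 0, 0, 0]
```

View pics/c7_top.png

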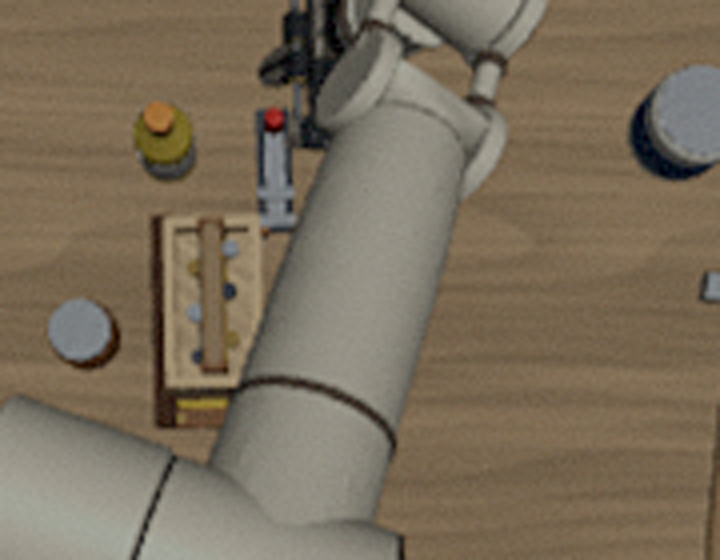

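View pics/c7_side.png

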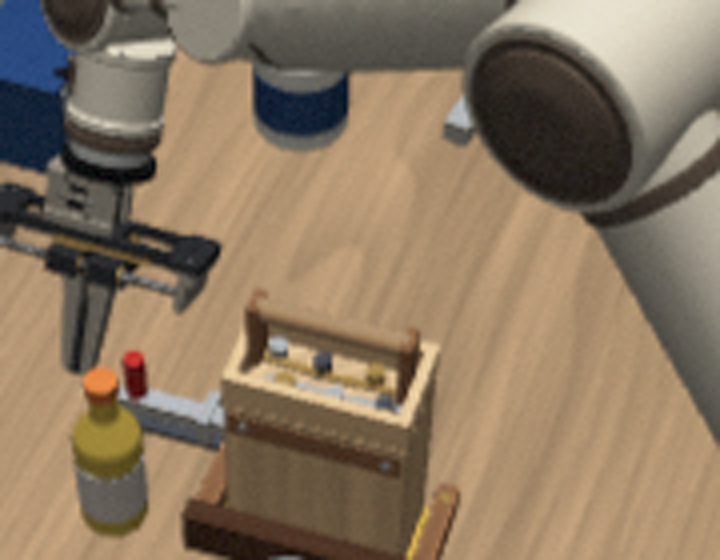

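>>> {"op": "send_rows", "data": {
  "steps": [0,0.045,-0.002,0,-0.001,0.045,-0.002,0,-0.001,0.045,-0.002,0,-0.001,0.045,-0.002,0,-0.001,0.045,-0.002,0,-0.001,0.045,-0.002,0,-0.001,0.045,-0.002,0,-0.001,0.045,-0.002,0,-0.001,0.045,-0.002,0,0,0,0,0]
}}

```text
time_s: 32.25
tool_pos: [0.6633, 0.0222, 0.0418]
tool_rot: [[0.048, -0.999, 0.02], [-0.902, -0.035, 0.43], [-0.429, -0.038, -0.903]]
force: [0.1, 0.0, 0.2]
gripper_width: 0.0006
```

```bash
python3 look.py .07 c8
```

```text
32.25 [0.66330489 0.02216432 0.04176641] [[ 0.04780382 -0.99865977  0.01983591]
 [-0.90206886 -0.03463535  0.43020015]
 [-0.42893655 -0.03845856 -0.90251558]] [0.14971334 0.02328823 0.22800292]
crate (array([4.96534431e-01, 7.11615785e-02, 9.20396148e+01]), np.float64(0.07459768221013897))
crate (array([4.90115393e-01, 6.56734077e-02, 9.75140669e+01]), np.float64(0.19702097341586142))
crate (array([4.93516094e-01, 7.03391053e-02, 9.14109374e+01]), np.float64(0.31909299261703467))
```

View pics/c8_side.png

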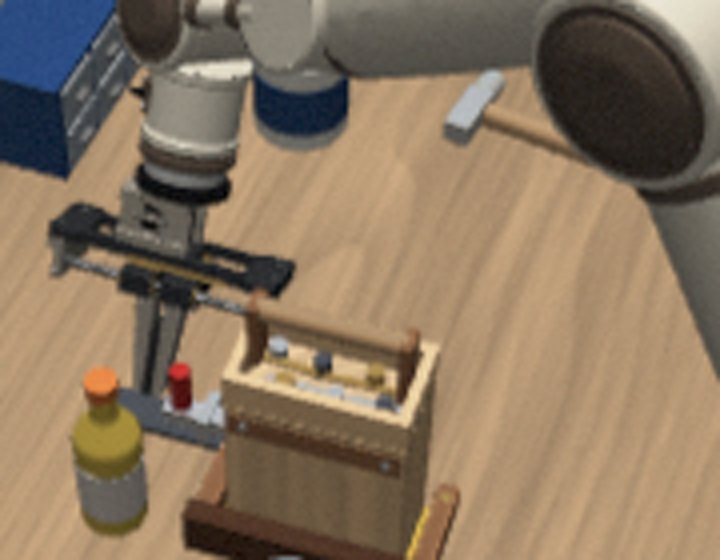

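>>> {"op": "send_rows", "data": {
  "steps": [0,0.014,0,0,0,0.014,0,0,0,0.014,0,0,0,0.014,0,0,0,0.014,0,0,0,0,0,0,0,0,0,0,0,0,0,0,0,0,0,0,0,0,0,0]
}}

```text
time_s: 33.45
tool_pos: [0.654, 0.0218, 0.0415]
tool_rot: [[0.048, -0.999, 0.021], [-0.902, -0.034, 0.43], [-0.429, -0.04, -0.903]]
force: [2.2, 0.2, 1.2]
gripper_width: 0.0005
```

```bash
python3 - <<'E'
from h import *
V={n:bot.capture(n) for n in('top','side')}
for n in V:
    im=V[n]['color'].astype(int);m=(im[...,0]>100)&(im[...,1]<60)&(im[...,2]<60);r,c=np.where(m)
    if len(r): print(n,len(r),r.mean(),c.mean(),ray(V[n],r.mean(),c.mean(),.072 if n=='top' else .05))
    x0,y0=(200,110) if n=='top' else(180,90)
    cv2.imwrite(f'pics/c9_{n}.png',cv2.resize(V[n]['color'][y0:y0+140,x0:x0+180,::-1],None,fx=4,fy=4,interpolation=cv2.INTER_CUBIC))
for w in ((-.057,-.185),(-.057,-.130)): 
    P=pose(np.array([[*w,.049]]),.496,.0703,92.06);print(P,proj(V['side'],P),proj(V['top'],P+[0,0,.023]))
E
```

```text
top 16 171.625 268.5625 [0.63071268 0.01819717 0.072     ]
side 43 90.06976744186046 313.0232558139535 [ 0.50608706 -0.5523314   0.05      ]
[[0.68292936 0.01998685 0.049     ]] [[211.29023902 183.05451546]] [[268.177185  157.6586088]]
[[0.62796491 0.01800982 0.049     ]] [[227.05101181 187.28064718]] [[268.60844344 172.36435659]]
```

View pics/c9_side.png

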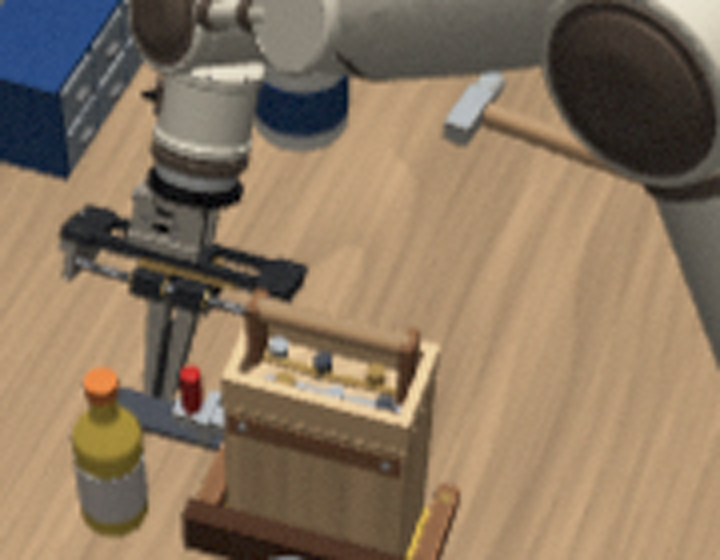

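View pics/c9_top.png

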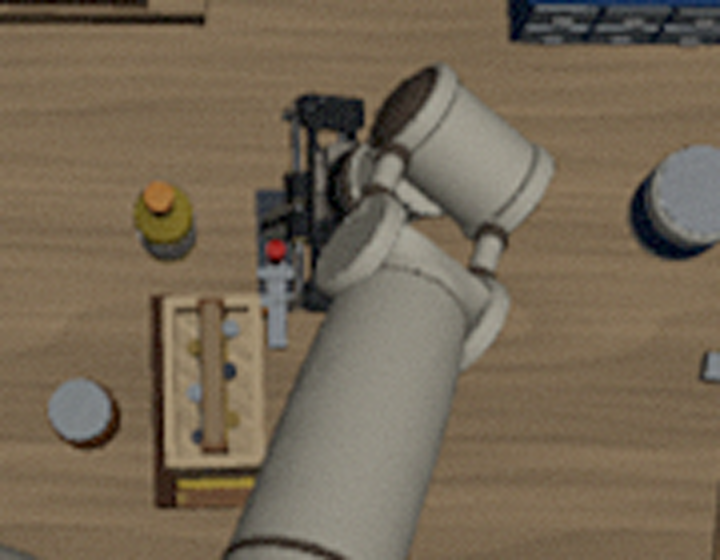

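The bolt is about 48 mm shut and only slight force shows. I keep going.

>>> {"op": "send_rows", "data": {
  "steps": [0,0.014,0,0,0,0.014,0,0,0,0.007,0,0,0,0.007,0,0,0,0,0,0,0,0,0,0,0,0,0,0,0,0,0,0,0,0,0,0,0,0,0,0]
}}

```text
time_s: 34.55
tool_pos: [0.6505, 0.0215, 0.0419]
tool_rot: [[0.048, -0.998, 0.028], [-0.903, -0.032, 0.429], [-0.428, -0.046, -0.903]]
force: [11.4, 3.0, -3.2]
gripper_width: 0.0006
```

>>> {"op": "send_rows", "data": {
  "steps": [0,0.007,0,0,0,0.007,0,0,0,0.007,0,0,0,0,0,0,0,0,0,0,0,0,0,0,0,0,0,0,0,0,0,0,0,0,0,0,0,0,0,0]
}}

```text
time_s: 35.55
tool_pos: [0.6504, 0.0213, 0.0422]
tool_rot: [[0.048, -0.998, 0.036], [-0.903, -0.028, 0.428], [-0.427, -0.053, -0.903]]
force: [21.5, 5.6, -9.4]
gripper_width: 0.0004
```

Force rose from 11 to 21 N with 0.1 mm of movement, so the bolt is at its stop. I back off and look.

```bash
python3 - <<'E'
from rig import bot
from plan import plan
s=bot.observe();t=s['tool_pos']
plan(t,s['tool_rot'],[(t[0]+.015,t[1],t[2],0,.008),(.67,-.06,.1,0,.035),(.67,-.14,.3,0,.045)])
E
```

```text
[0.002, -0.05, 0.002, 0.0, 0.002, -0.05, 0.002, 0.0, 0.109, -0.012, -0.193, 0.0, 0.109, -0.012, -0.193, 0.0, 0.109, -0.012, -0.193, 0.0, -0.017, -0.011, -0.286, 0.0, -0.017, -0.011, -0.286, 0.0, -0.017, -0.011, -0.286, 0.0, -0.017, -0.011, -0.286, 0.0, -0.017, -0.011, -0.286, 0.0]
```

>>> {"op": "send_rows", "data": {
  "steps": [0.002,-0.05,0.002,0,0.002,-0.05,0.002,0,0.109,-0.012,-0.193,0,0.109,-0.012,-0.193,0,0.109,-0.012,-0.193,0,-0.017,-0.011,-0.286,0,-0.017,-0.011,-0.286,0,-0.017,-0.011,-0.286,0,-0.017,-0.011,-0.286,0,-0.017,-0.011,-0.286,0]
}}

```text
time_s: 36.55
tool_pos: [0.6676, -0.1408, 0.2987]
tool_rot: [[0.047, -0.999, 0.019], [-0.902, -0.034, 0.43], [-0.429, -0.037, -0.902]]
force: [0.7, -0.6, -0.4]
gripper_width: 0.0001
```

```bash
python3 look.py .07 d1;python3 - <<'E'
from h import *
V={n:bot.capture(n) for n in('top','side')}
for n in V:
    im=V[n]['color'].astype(int);m=(im[...,0]>100)&(im[...,1]<60)&(im[...,2]<60);m[:,:190 if n=='side' else 250]=0;m[:,250 if n=='side' else 290:]=0;r,c=np.where(m)
    if len(r): print(n,len(r),r.mean(),c.mean(),ray(V[n],r.mean(),c.mean(),.072 if n=='top' else .05))
E
```

```text
36.55 [ 0.66759269 -0.14075528  0.29869823] [[ 0.04713569 -0.99870639  0.01907297]
 [-0.90202142 -0.03435433  0.43032213]
 [-0.42911022 -0.03748776 -0.90247387]] [ 0.66697307 -0.64927593 -0.39738043]
crate (array([4.94935965e-01, 7.12435172e-02, 9.20902742e+01]), np.float64(0.05615714013279936))
crate (array([4.91795070e-01, 6.67753630e-02, 9.01651362e+01]), np.float64(0.15172413793103445))
crate (array([4.92923974e-01, 7.02275415e-02, 9.12970510e+01]), np.float64(0.23469155005927553))
top 16 172.5 268.5 [0.6274569  0.01840158 0.072     ]
side 17 184.64705882352942 223.94117647058823 [0.64136381 0.01213337 0.05      ]
```

View pics/d1_top.png

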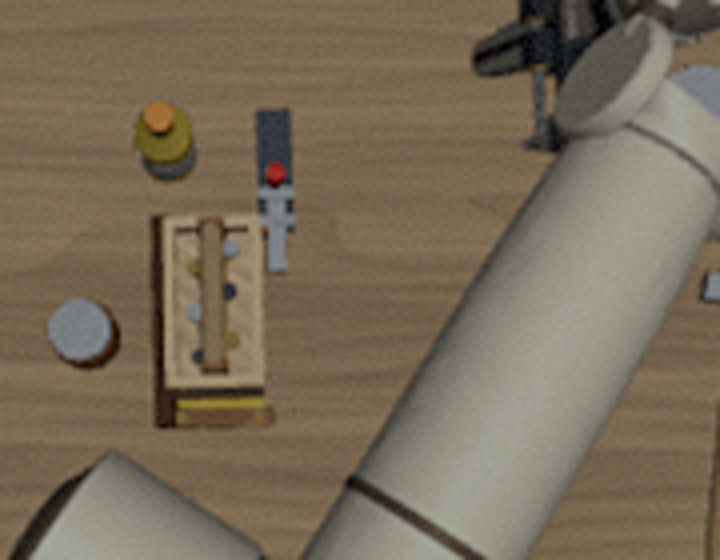

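View pics/d1_side.png

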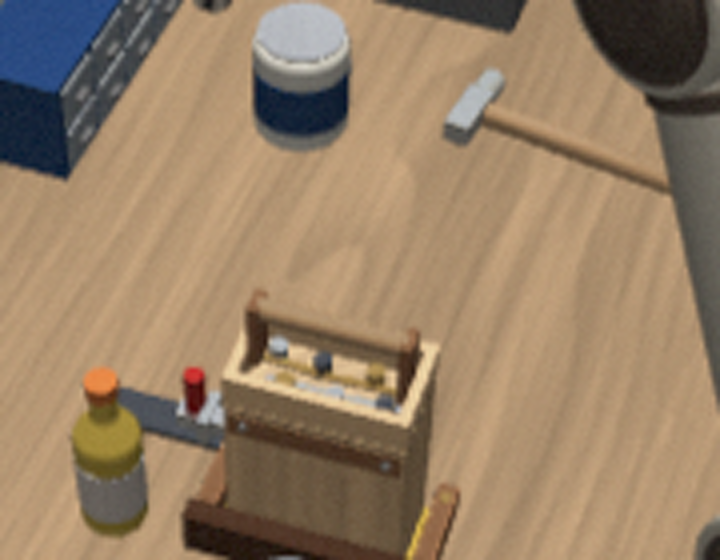

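The knob's shift measures slightly short in the top view (about 51 mm of 55), so I'll measure it at sub-pixel level against the first picture.

```bash
python3 - <<'E'
from h import *
import pickle
V0,_=pickle.load(open('d.pkl','rb'))
for n in('top','side'):
    out=[]
    V1=bot.capture(n)
    for c in (V0[n],V1):
        im=c['color'].astype(float);w=np.clip(im[...,0]-1.6*np.maximum(im[...,1],im[...,2])-10,0,None)
        if n=='top': w[:150]=0;w[182:]=0;w[:,260:278]*=1;w[:,:260]=0;w[:,278:]=0
        else: w[:170]=0;w[200:]=0;w[:,:208]=0;w[:,236:]=0
        r,k=np.mgrid[:384,:512];out.append((float((w*r).sum()/w.sum()),float((w*k).sum()/w.sum()),float(w.sum())))
    print(n,out)
    for z in(.05,.06,.072):
        a=ray(V0[n],*out[0][:2],z);b=ray(V1,*out[1][:2],z);print(z,a,b,'shift',np.linalg.norm(a-b))
    for cc,nm in((V0[n],'o'),(V1,'n')):
        x0,y0=(255,148) if n=='top' else (205,165)
        cv2.imwrite(f'pics/z_{n}_{nm}.png',cv2.resize(cc['color'][y0:y0+55,x0:x0+40,::-1],None,fx=10,fy=10,interpolation=cv2.INTER_CUBIC))
a=np.hstack([cv2.imread(f'pics/z_top_{k}.png') for k in 'on']);cv2.imwrite('pics/zz.png',a)
E
```

```text
top [(159.2567980446074, 268.16544454628786, 1309.1999999999998), (172.97691056910568, 268.5840650406504, 1230.0)]
0.05 [0.68227367 0.01973916 0.05      ] [0.63022373 0.01780556 0.05      ] shift 0.05208583950950111
0.06 [0.67984185 0.01985122 0.06      ] [0.62816176 0.01793135 0.06      ] shift 0.051715732216515764
0.072 [0.67692366 0.01998569 0.072     ] [0.6256874  0.01808231 0.072     ] shift 0.051271603464933556
side [(181.62111312288437, 213.21136739352906, 2540.6), (185.48623003934273, 228.01735709326542, 2592.6)]
0.05 [0.67915661 0.01286572 0.05      ] [0.62761084 0.01064529 0.05      ] shift 0.051593577633443626
0.06 [0.67517555 0.02041372 0.06      ] [0.62405671 0.01821168 0.06      ] shift 0.051166242475470664
0.072 [0.67039828 0.02947132 0.072     ] [0.61979177 0.02729135 0.072     ] shift 0.05065344028590327
```

View pics/zz.png

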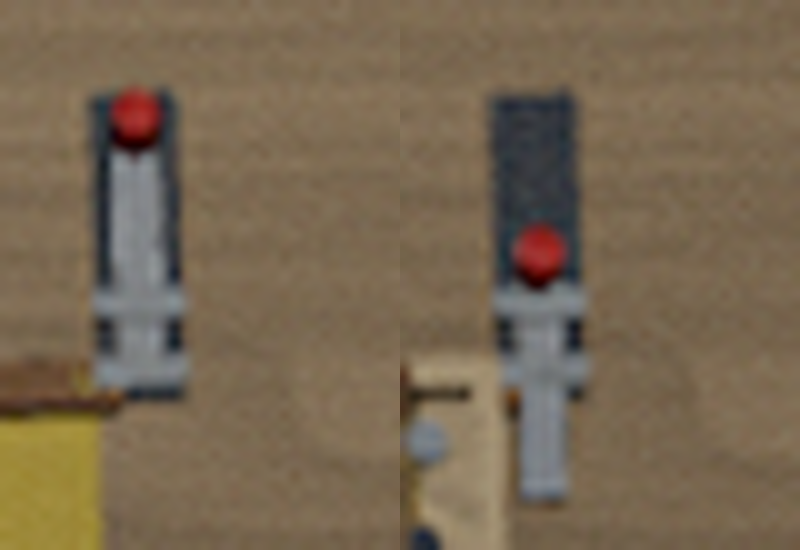

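Both cameras agree on a shift of about 52 mm. The bolt may have started slightly in, since the final knob position fits 55 mm when taken at z = 60 mm. There is time for a second, firmer push from a slightly different place to be sure.

```bash
python3 - <<'E'
from rig import bot
from plan import plan
s=bot.observe();t=s['tool_pos']
plan(t,s['tool_rot'],[(.69,-.06,.1,0,.048),(.69,.018,.045,0,.035),(.654,.0167,.045,0,.009)])
E
```

```text
[0.018, -0.024, 0.281, 0.0, 0.018, -0.024, 0.281, 0.0, 0.018, -0.024, 0.281, 0.0, 0.018, -0.024, 0.281, 0.0, 0.018, -0.024, 0.281, 0.0, -0.104, -0.002, 0.185, 0.0, -0.104, -0.002, 0.185, 0.0, -0.104, -0.002, 0.185, 0.0, -0.001, 0.048, -0.002, 0.0, -0.001, 0.048, -0.002, 0.0]
[-0.001, 0.048, -0.002, 0.0, -0.001, 0.048, -0.002, 0.0, -0.001, 0.048, -0.002, 0.0, 0, 0, 0, 0, 0, 0, 0, 0, 0, 0, 0, 0, 0, 0, 0, 0, 0, 0, 0, 0, 0, 0, 0, 0, 0, 0, 0, 0]
```

>>> {"op": "send_rows", "data": {
  "steps": [0.018,-0.024,0.281,0,0.018,-0.024,0.281,0,0.018,-0.024,0.281,0,0.018,-0.024,0.281,0,0.018,-0.024,0.281,0,-0.104,-0.002,0.185,0,-0.104,-0.002,0.185,0,-0.104,-0.002,0.185,0,0,0,0,0,0,0,0,0]
}}

```text
time_s: 37.95
tool_pos: [0.691, 0.0178, 0.0464]
tool_rot: [[0.048, -0.999, 0.019], [-0.902, -0.036, 0.43], [-0.429, -0.038, -0.902]]
force: [0.0, -0.3, -0.1]
gripper_width: 0.0005
```

>>> {"op": "send_rows", "data": {
  "steps": [0,0.048,-0.002,0,0,0.048,-0.002,0,0,0.048,-0.002,0,0,0.048,-0.002,0,0,0.014,0,0,0,0.014,0,0,0,0.007,0,0,0,0.007,0,0,0,0,0,0,0,0,0,0]
}}

```text
time_s: 38.95
tool_pos: [0.6572, 0.0153, 0.0472]
tool_rot: [[0.048, -0.999, 0.022], [-0.902, -0.034, 0.43], [-0.429, -0.04, -0.903]]
force: [-0.0, 0.2, -0.1]
gripper_width: 0.0005
```

>>> {"op": "send_rows", "data": {
  "steps": [0,0.014,0,0,0,0.014,0,0,0,0.014,0,0,0,0.007,0,0,0,0.007,0,0,0,0.007,0,0,0,0.007,0,0,0,0,0,0,0,0,0,0,0,0,0,0]
}}

```text
time_s: 39.95
tool_pos: [0.6494, 0.0149, 0.0473]
tool_rot: [[0.048, -0.998, 0.028], [-0.903, -0.031, 0.429], [-0.428, -0.046, -0.903]]
force: [10.1, 2.5, -5.4]
gripper_width: 0.0006
```

>>> {"op": "send_rows", "data": {
  "steps": [0,0.007,0,0,0,0.007,0,0,0,0.007,0,0,0,0.007,0,0,0,0,0,0,0,0,0,0,0,0,0,0,0,0,0,0,0,0,0,0,0,0,0,0]
}}

```text
time_s: 40.95
tool_pos: [0.649, 0.0146, 0.0477]
tool_rot: [[0.048, -0.998, 0.038], [-0.903, -0.027, 0.428], [-0.426, -0.055, -0.903]]
force: [23.4, 5.6, -13.3]
gripper_width: 0.0007
```

```bash
python3 look.py .07 d2;python3 - <<'E'
from rig import bot
from plan import plan
s=bot.observe();t=s['tool_pos']
plan(t,s['tool_rot'],[(t[0]+.015,t[1],t[2],0,.008),(.67,-.06,.1,0,.035),(.67,-.14,.3,0,.045)])
E
```

```text
40.95 [0.64903283 0.01459951 0.04771803] [[ 0.04822395 -0.99812457  0.03770661]
 [-0.90327343 -0.0274655   0.42818543]
 [-0.42634677 -0.05470817 -0.9029039 ]] [ 23.44892764   5.56661373 -13.2663197 ]
crate (array([4.94255755e-01, 7.11805936e-02, 9.23104766e+01]), np.float64(0.03675854542894357))
crate (array([4.91413710e-01, 6.67936349e-02, 9.23420430e+01]), np.float64(0.15469733282877124))
crate (array([4.92801707e-01, 7.04137116e-02, 9.13238232e+01]), np.float64(0.21148521895042782))
[0.002, -0.05, 0.002, 0.0, 0.002, -0.05, 0.002, 0.0, 0.101, -0.015, -0.175, 0.0, 0.101, -0.015, -0.175, 0.0, 0.101, -0.015, -0.175, 0.0, -0.017, -0.012, -0.286, 0.0, -0.017, -0.012, -0.286, 0.0, -0.017, -0.012, -0.286, 0.0, -0.017, -0.012, -0.286, 0.0, -0.017, -0.012, -0.286, 0.0]
```

View pics/d2_top.png

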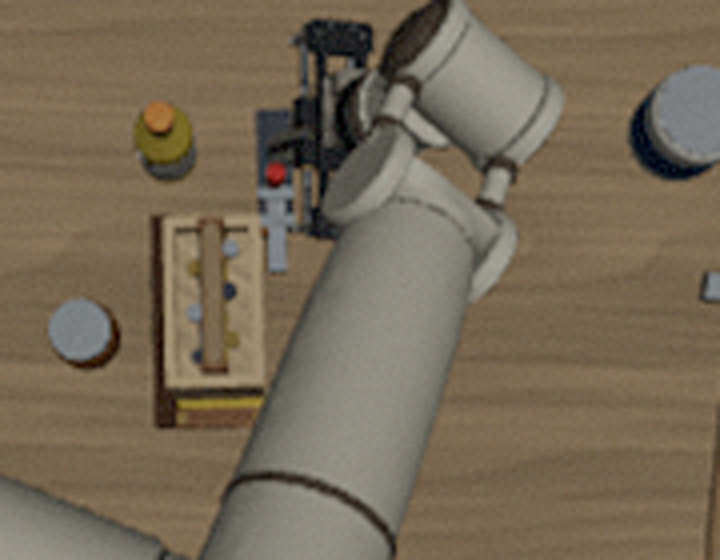

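View pics/d2_side.png

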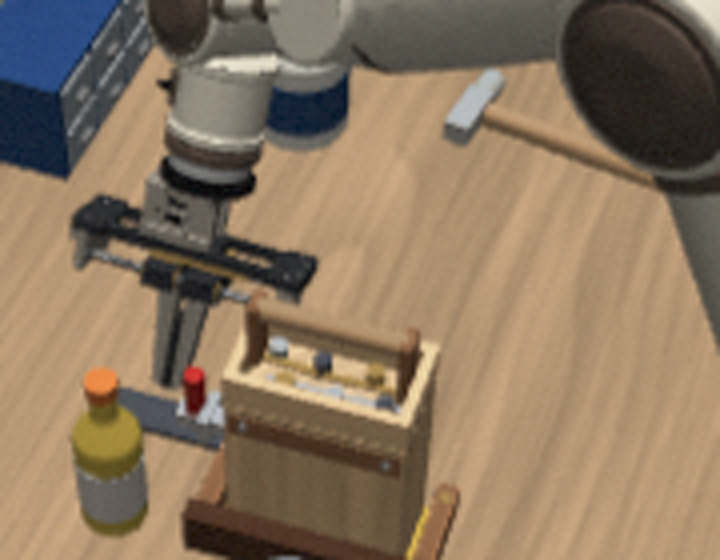

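The knob stays at the same spot under 23 N, and the body clears the crate. It is a hard stop, so the bolt is fully shut. Retreat.

>>> {"op": "send_rows", "data": {
  "steps": [0.002,-0.05,0.002,0,0.002,-0.05,0.002,0,0.1,-0.015,-0.175,0,0.1,-0.015,-0.175,0,0.1,-0.015,-0.175,0,-0.017,-0.012,-0.286,0,-0.017,-0.012,-0.286,0,-0.017,-0.012,-0.286,0,-0.017,-0.012,-0.286,0,-0.017,-0.012,-0.286,0]
}}

```text
time_s: 42.15
tool_pos: [0.6678, -0.1403, 0.2994]
tool_rot: [[0.048, -0.999, 0.02], [-0.902, -0.034, 0.43], [-0.429, -0.039, -0.903]]
force: [-0.5, -0.0, -0.0]
gripper_width: 0.0004
```

>>> {"op": "send_rows", "data": {
  "steps": [0,0,0,0,0,0,0,0,0,0,0,0,0,0,0,0,0,0,0,0,0,0,0,0,0,0,0,0,0,0,0,0,0,0,0,0,0,0,0,0]
}}

```text
time_s: 43.15
tool_pos: [0.6684, -0.1397, 0.298]
tool_rot: [[0.048, -0.999, 0.022], [-0.902, -0.034, 0.43], [-0.429, -0.04, -0.903]]
force: [0.2, -0.5, -0.2]
gripper_width: 0.0001
```

```bash
python3 look.py .07 d3; python3 - <<'E'
from h import *
import pickle
V0,_=pickle.load(open('d.pkl','rb'))
c=bot.capture('side');a=V0['side']['color'];cv2.imwrite('pics/e.png',cv2.resize(c['color'][:,:,::-1],None,fx=1.5,fy=1.5))
bot.capture('top')
for n in('top','side'):
  for t in ['glue','screwjar','hammer','paintcan','tape','mug','offcut']:
    r=bot.recognise(n,t);print(n,t,[(np.round(x['pixel']),round(x['score'],2)) for x in r[:1]])
E
```

```text
43.15 [ 0.66841655 -0.13969257  0.29796777] [[ 0.04829113 -0.99859915  0.02162669]
 [-0.90224482 -0.03432214  0.42985611]
 [-0.42851167 -0.0402708  -0.90263836]] [ 0.21410034 -0.49727942 -0.19562385]
crate (array([4.95505537e-01, 7.10701770e-02, 9.23373279e+01]), np.float64(0.034055727554179564))
crate (array([4.92168892e-01, 6.48892003e-02, 9.22042443e+01]), np.float64(0.14954777931072927))
crate (array([4.93518455e-01, 7.03166826e-02, 9.14143121e+01]), np.float64(0.21632105516391387))
top glue [(array([164., 243.]), 0.7)]
top screwjar [(array([214., 218.]), 0.76)]
top hammer [(array([231., 164.]), 0.65)]
top paintcan [(array([152., 380.]), 0.43)]
top tape [(array([231., 163.]), 0.69)]
top mug [(array([162., 181.]), 0.89)]
top offcut [(array([194., 138.]), 0.83)]
side glue [(array([205., 209.]), 0.67)]
side screwjar [(array([245., 251.]), 0.96)]
side hammer [(array([123., 315.]), 0.93)]
side paintcan [(array([108., 255.]), 0.63)]
side tape [(array([314., 252.]), 0.83)]
side mug [(array([266., 170.]), 0.67)]
side offcut [(array([245., 252.]), 0.2)]
```

View pics/e.png

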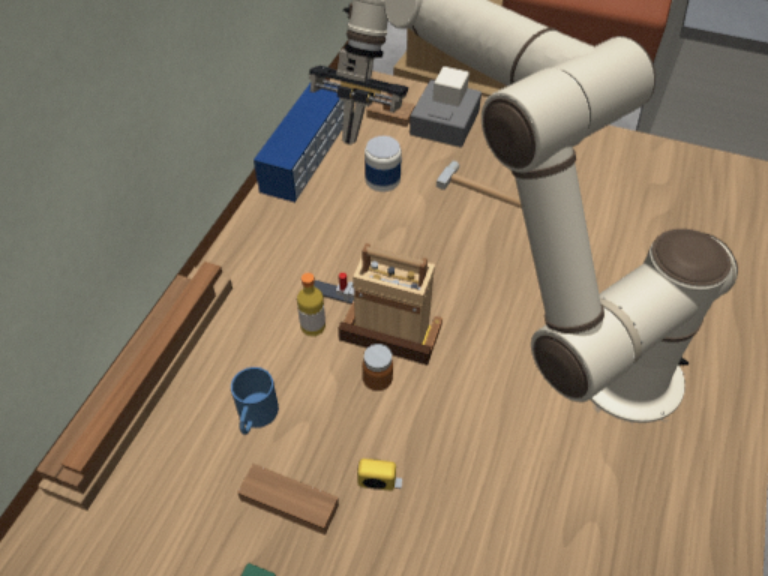

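The picture shows the crate home in the bay, the knob at the guide (full picture about 343,280), the bystanders where they were, and the arm clear. I'm handing in.

```bash
python3 -c "
from rig import bot
print(bot.sign_off())"
```

```text
the job is handed in; nothing more can be done
None
```

The crate is home against the back stop, the bolt is shut across the mouth behind it, and the job is handed in at about 43 s with the arm clear.

**How it was pushed:** With the tool straight down, the gripper's body would have touched the crate first, high enough to tip it. I leaned the tool about 25°, fingertips forward, by stretching the arm past its reach on its left. The fingertips then pushed the crate about 26 mm above the bench, at about 5–12 N while it slid. It stayed upright and followed the fingers into the bay.

**Last checks:**
- **Crate:** at the stop the pushing force rose to 29 N with under 1 mm of movement. The final top-view fit is (0.4955, 0.0711, 92.3°), against the bay's (0.496, 0.0703, 92.1°).
- **Bolt:** it stopped hard twice, at 21 N and then 23 N, with the knob unmoved in the picture.
- **Bystanders:** all stand where they were in the final side picture. The gripper read no contact force at hand-in.

**Checks that disagreed:**
- **Knob travel:** the cameras measured about 52 mm, not 55 mm. The final knob position fits fully shut, so the bolt may have started a few millimetres in, or it is measurement error.
- **Side view:** its crate fits were off by 3–6 mm and noisy in angle, because the bay hides the crate's base there. I relied on the top view.
- **Recogniser:** in the last check the networks took the tape measure for the hammer in the top view and gave a low-score wrong hit for the offcut in the side view. I checked both by eye.

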